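Clip tested laser modules into the pass and reject clamps

ROBOT

A 7-joint arm with a two-finger parallel gripper is mounted at the origin on the work surface. World frame = base frame: x ahead of the robot, y to its left, z up, the work surface at z = 0. Lengths are in mm, angles in rad, forces in N, time in s.
With the tool pointing down it reaches from about 350 to 900 mm from the base axis. Payload 7.2 kg.
Tool frame: the origin (TCP) lies between the finger pads; the fingertips stand ctrl.tcp_to_tips ahead of it and the grasp point (between the pads) lies 6 mm ahead of it (ctrl.tcp_to_tips is the distance from the TCP to the fingertips, in mm); z points along the fingers, y is the direction in which the jaws open and shut (so a half turn about z gives the same grasp; the last joint's range is limited). The gripper opens to 88 mm and grips with 3 to 60 N. Pads are 20 mm wide; open, the fingers measure 115 mm over their backs; the gripper's body (75 mm by 178 mm) begins 61 mm behind the grasp point.
Start: joints at [-1.339, 0.411, -0.013, 1.596, 0.006, 1.134, -0.082], TCP at [184.59, 597.122, 247.653] pointing down, gripper open.
Joint ranges: [-2.95, 2.95], [-0.29, 1.99], [-1.47, 1.44], [0.14, 2.54], [-1.03, 4.17], [0.13, 1.85], [-2.86, 2.86]. Speed limits (rad/s): [2.39, 2.39, 3.01, 3.01, 3.14, 3.14, 3.14].

INTERFACE

Orientations are given as a 3x3 rotation matrix whose columns are the frame's x, y, z axes.
In Python, from workcell import sensors, imaging, ctrl gives the robot as it stands. The module is installed in compiled form; this text tells all that it offers.
- The arm moves only by the tool servo_tool, never from a script. Its argument "increments" is a list of rows, each an object with "delta_rot": the turn, a rotation vector about the tool's x, y, z in rad, a list of three; "travel": the shift along the tool's x, y, z in m, a list of three; "claw": the closure in counts, from 0 (fully open) to 255 (shut). In form: [{"delta_rot": [rx, ry, rz], "travel": [dx, dy, dz], "claw": claw}, ...]. A call has 1 to 12 rows; each row is the pose to reach, as a shift and turn from the pose commanded when the call began, along the tool's axes at that moment; what a row does not reach only later rows make up. A row lasts 1/10 s, in which the tool goes at most 50 mm and 8.59 degrees, less where a joint would pass 70% of its speed; a pose out of reach is approached as far as the arm can. A call with a gripper value outside its range is refused whole. The fingers move at their own pace and stop on an object; "squeeze" is the grip in N (left out, the last holds). Time passes only in rows, so rows that repeat a pose let the fingers close. It gives the time, the measured TCP pose, the force and the opening at its end, in the units of the state.
- sensors.read_state(): the state, without advancing time (a new reading comes with each control period).
- imaging.camera(name): name is "scene" or "side" or "wrist"; returns the picture (400x640x3 uint8, blue, green, red); there is no depth.
- imaging.camera_info(name): a dict with "fx", "fy", "cx", "cy" (pixels), "xyz" and "orientation" of the camera in the world; the wrist camera has in their place "mount" (4x4, takes a point from camera to tool coordinates, whose origin is the TCP and whose axes are the flange's). Camera axes: x right, y down, z forward; pixel columns grow to the right and rows downward; lengths in mm; the calibration is good to about 2 mm. A picture is of the moment at which its call begins: read the wrist's pose just before it. camera_info takes no time and is no camera call.
- ctrl.job_done(): hands the job in, once; it reports no verdict.
Trained networks look in the newest picture that a camera, given by its name, has taken for a name from the list of things; names that differ only in an ending like _2 or _b are one class to them, and where a whole thing is asked for, a point or a joint stands for the part that bears it (a point fixed in the world has none). Each returns a list of dicts, best first, with "confidence" (0 to 1); they miss things now and then, are a little off and sometimes report something else, mostly with a low value. They report only what shows in the picture. A call takes as long as a camera call. They do not tell look-alikes from the thing itself.
- imaging.search_frame(camera, label): "xy" ([column, row] in pixels, amid what is visible of it).
The state is a dict: "clock": time; "q": joint angles; "qvel": joint speeds; "joint_efforts": joint torques, N m; "ee_pos": TCP position; "tool_rot": TCP orientation; "force": force on the tool from outside, world axes, zero at the start; "ft_torque": the same for the moment, N m; "finger_gap": finger opening in mm.
Only numpy, scipy, OpenCV 4.12 (cv2) and the standard library are available. Lean on these libraries where they do the work, as an engineer would, in place of code of your own. Each camera call takes 0.05 s, during which the arm holds its last target.

TASK

Sort the two tested laser modules by their tags, the one with the round tag into the clamp with the round mark (passed) and the one with the cross-shaped tag into the clamp with the cross mark (rejected). To clip a module in, tilt it so that one end of its foot plate goes fully home under the clamp's fixed lip, press the other end down until the sprung roller snaps over it and it sits flat, straight and centred across the clamp, then let go. Leave the untagged module and the other loose things where they are.

Things in the scene. Friction and masses are not known exactly. Their poses are not given: they have to be found in the camera images.
- round_module_mid (a point): PASSED module: round white tag, 32 mm, on top. Foot plate 100 (own x) x 50 (y) x 5 mm; centred on it a black box 68 x 46 x 55 mm, so 60 mm high in all; the plate's toes stick out 16 mm past the box at both ends. Above them a lens barrel at -x, a connector at +x: neither hinders, either toe may go under the lip. 0.3 to 0.55 kg. Point: its centre, 30 mm above its underside; own z up.
- cross_module_mid (a point): REJECTED module: white cross-shaped tag on top, otherwise like the passed one. Point: its centre, 30 mm above its underside. Grip any module across the 46 mm width of the box.
- untagged_module_mid (a point): Third module of the same make, no tag (not tested yet): not to be moved. Point: its centre, 30 mm above its underside.
- round_clamp: PASS clamp: round white mark on its base. Fixed; base 217 x 60 x 10 mm, its flat top (10 mm above the table) is the seat. Origin on the underside below the seat's middle; own x runs from the fixed lip (-x, robot's side; the mark lies beyond it, at x = -93 mm) to the sprung roller (+x); z up. A clipped-in module has its centre at x = -2 mm, y = 0, 40 mm above the table, its long side along x.
- cross_clamp: REJECT clamp: cross-shaped white mark on its base; built just like the pass clamp, same origin and axes.
- round_clamp_lip (a point): Middle of the lower edge of the pass clamp's fixed lip, at x = -44 mm, 9.5 mm above the seat. The lip spans the whole 60 mm width, overhangs 8 mm and its top is 15.5 mm above the seat. Lip to roller is shorter than the plate, so it cannot go straight down: tilted some 14 degrees, one toe slides in under the lip until it touches the wall while the other end clears the roller.
- cross_clamp_lip (a point): The same point on the reject clamp's lip.
- round_clamp_wall (a point): Foot of the wall under the pass clamp's lip, at seat height, x = -52 mm: the toe must be pushed against it, else the other end will not snap down.
- cross_clamp_wall (a point): The same point on the reject clamp.
- round_latch_axis (a point): Middle of the pass clamp's roller: 16 mm diameter, 40 mm long, lying across, axis at x = 53.5 mm, 9.8 mm above the seat; free to turn, on a fork that springs away to +x. The spring housing behind it (x = 75 to 95 mm) is 28 mm high. With its toe home a module let down rests on the roller, tilted about 9 degrees; 6 to 15 N down on the box's top near the roller end then snaps it in.
- cross_latch_axis (a point): The same point on the reject clamp's roller.
- round_latch (a joint): Travel of the pass clamp's roller fork in m: 0 sprung fully towards the lip, up to 0.008 pushed away. Spring 6 N at 0, rising 0.6 N per mm. Below 0.001 again with a module clipped in.
- cross_latch (a joint): The same for the reject clamp.
- mirror_mount: Bystander: mirror in a black mount on a steel pedestal, 100 mm high, 52 mm wide; origin at the centre of its foot.
- rotation_mount: Bystander: round graduated black mount on a steel pedestal, 106 mm high, 68 mm wide; origin at the centre of its foot.
- iris: Bystander: iris on a steel pedestal, 95 mm high, 44 mm wide; origin at the centre of its foot.
- clamping_fork: Bystander: flat black fork, 85 x 30 x 15 mm, lying; origin at its underside's middle.
- lens_tube: Bystander: black lens tube standing on end, 33 mm diameter, 52 mm high; origin at the centre of its foot.
- driver: Bystander: screwdriver, 170 mm, lying on the table; origin on its underside.
Things that resemble listed ones, but are neither listed nor needed, are in the scene too. What is shaped like the part that bears cross_module_mid but green is not meant.

How it is judged (in metres and radians):
At the end, for the whole second after the job is handed in: Each tagged module is in the clamp with the same mark: centre within 4 mm of its clipped-in place along the clamp, 8 mm across it and 2 mm in height, flat within 0.04 rad (2.3 degrees), straight within 0.1 rad, the roller fork sprung back to within 4 mm of its rest; both at rest and let go (x of round_module_mid in the frame of round_clamp between -0.006 and 0.002 m and y of round_module_mid in the frame of round_clamp between -0.008 and 0.008 m and z of round_module_mid in the frame of round_clamp between 0.038 and 0.042 m and angle between each of round_module_mid, cross_module_mid's own z axis and vertical below 0.04 rad and angle between the x axis of round_module_mid and the x axis of round_clamp, either way round below 0.1 rad and value of joint each of round_latch, cross_latch below 0.004 m and linear speed of each of round_module, cross_module below 0.01 m/s and x of cross_module_mid in the frame of cross_clamp between -0.006 and 0.002 m and y of cross_module_mid in the frame of cross_clamp between -0.008 and 0.008 m and z of cross_module_mid in the frame of cross_clamp between 0.038 and 0.042 m and angle between the x axis of cross_module_mid and the x axis of cross_clamp, either way round below 0.1 rad); the robot touches nothing.
It fails at once if the untagged module is moved by more than 20 mm (distance of untagged_module_mid from where it was at the start of the episode above 0.02 m).
It fails at once if a standing bystander (mirror mount, rotation mount, iris, lens tube) is moved by more than 30 mm (distance of any of mirror_mount, rotation_mount, iris, lens_tube from where it was at the start of the episode above 0.03 m).
It fails at once if the clamping fork or the screwdriver is moved by more than 30 mm (distance of any of clamping_fork, driver from where it was at the start of the episode above 0.03 m).
It also fails if it takes over 72 s, if anything falls off the work surface, if the arm or the gripper's body presses on something with over 40 N, if the wrist force passes 120 N, or if a joint passes its speed limit or range.

## Working session

There is one attempt and no reset: what is moved stays moved. The work goes in short steps, Python scripts to look and compute and a tool call to move; the robot and the scene stay as the last step left them, time stands still between calls to the robot, and variables do not carry over. Pictures are saved under pics/ and viewed, and the job is handed in when it is done.

Besides the shell and the picture viewer there is one more tool, called after "Call:" as name(argument=value, ...), one argument or row to a line, values as JSON. servo_tool: Moves the arm, as the interface text tells. Its arguments: {"type":"object","properties":{"increments":{"type":"array"},"squeeze":{"type":"number"}},"required":["increments"]}

```bash
mkdir -p pics; ls; python3 - <<'E'
from workcell import sensors, imaging, ctrl
import cv2
s=sensors.read_state();print(s, ctrl.tcp_to_tips)
for c in ["scene","side","wrist"]:
    im=imaging.camera(c);cv2.imwrite(f"pics/{c}0.png",im);print(c,imaging.camera_info(c))
print(sensors.read_state()['clock'])
E
```

```text
pics
{'clock': 0.0, 'q': array([-1.33920813,  0.41190398, -0.01271557,  1.59707171,  0.00557313,
        1.1342884 , -0.08217987]), 'qvel': array([-0.00100698,  0.0015309 ,  0.00224777, -0.00129469,  0.00069815,
        0.00027381, -0.00045222]), 'joint_efforts': array([-3.19224537e-04, -5.87970364e+01,  6.41182847e-01, -2.91066152e+01,
       -5.38548664e-02,  1.85792428e-02,  1.40239677e-04]), 'ee_pos': array([184.46063774, 596.65563996, 246.79515184]), 'tool_rot': array([[-9.55409940e-01,  2.95282390e-01, -3.95979344e-04],
       [ 2.95282642e-01,  9.55408625e-01, -1.58766554e-03],
       [-9.04875941e-05, -1.63379726e-03, -9.99998661e-01]]), 'force': array([-0.62532959, -0.13188222, -0.66916512]), 'ft_torque': array([0.0249552 , 0.03646353, 0.00447634]), 'finger_gap': 87.63545466077203} 25.0
scene {'fx': 365.49987035399755, 'fy': 365.49987035399755, 'cx': 320.16255751910705, 'cy': 194.07831021579452, 'xyz': array([1243.24905913,  532.39870772,  736.05328863]), 'orientation': array([[-0.64515656,  0.44312948, -0.6224221 ],
       [ 0.76383149,  0.39356593, -0.51153427],
       [ 0.01828822, -0.80544529, -0.5923879 ]])}
side {'fx': 494.59159224993977, 'fy': 494.59159224993977, 'cx': 321.1830389562336, 'cy': 197.46530167597814, 'xyz': array([  12.4457011, -884.1542464, 1165.4582373]), 'orientation': array([[ 0.84909245, -0.40588298,  0.33808433],
       [-0.52793087, -0.62998057,  0.56957306],
       [-0.01819345, -0.66210534, -0.7491899 ]])}
wrist {'fx': 285.92757213157995, 'fy': 285.92757213157995, 'cx': 320.89468880555705, 'cy': 198.50762619881445, 'mount': array([[ 2.60059579e-04, -9.56802771e-01, -2.90737666e-01,
         7.97352137e+01],
       [ 9.99999775e-01,  6.90407887e-05,  6.67271994e-04,
         4.96229337e-01],
       [-6.18374935e-04, -2.90737775e-01,  9.56802573e-01,
        -1.38211455e+02],
       [ 0.00000000e+00,  0.00000000e+00,  0.00000000e+00,
         1.00000000e+00]])}
0.15
```

View pics/scene0.png

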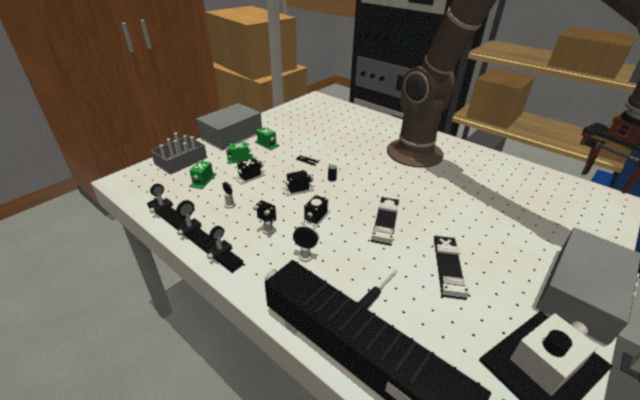

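View pics/side0.png

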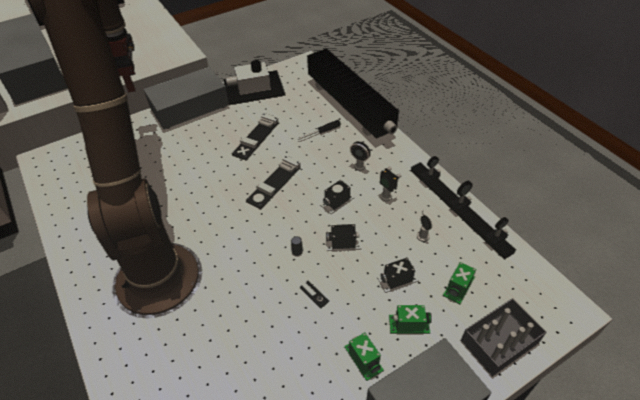

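View pics/wrist0.png

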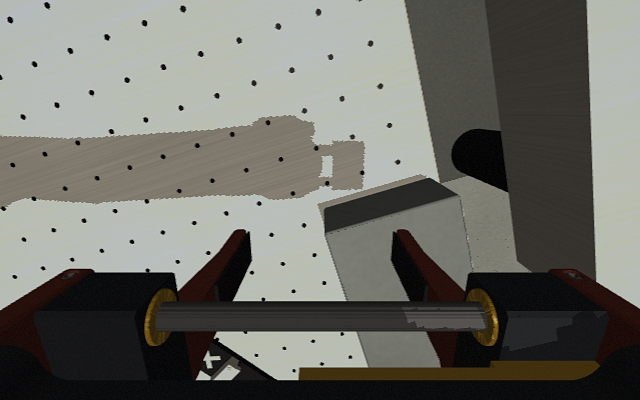

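Side picture: round module at about (338,193), cross module at (399,271), untagged one at (343,236); round clamp around (275,184) and cross clamp around (256,138). The green ones are look-alikes. Next I'll measure positions.

```bash
cat > h.py <<'E'
import numpy as np, cv2
from workcell import sensors, imaging, ctrl
def ray(c,xy,info=None,pose=None):
    i=info or imaging.camera_info(c)
    d=np.array([(xy[0]-i['cx'])/i['fx'],(xy[1]-i['cy'])/i['fy'],1.0])
    if c=='wrist':
        s=pose; M=np.array(i['mount']); R=np.array(s['tool_rot'])
        return np.array(s['ee_pos'])+R@M[:3,3], R@M[:3,:3]@d
    return np.array(i['xyz']),np.array(i['orientation'])@d
def atz(c,xy,z,pose=None):
    o,d=ray(c,xy,pose=pose); return o+d*(z-o[2])/d[2]
def proj(c,p,pose=None):
    i=imaging.camera_info(c)
    if c=='wrist':
        M=np.array(i['mount']); R=np.array(pose['tool_rot']); o=np.array(pose['ee_pos'])+R@M[:3,3]; RR=R@M[:3,:3]
    else: o=np.array(i['xyz']); RR=np.array(i['orientation'])
    v=RR.T@(np.array(p)-o); return np.array([i['fx']*v[0]/v[2]+i['cx'],i['fy']*v[1]/v[2]+i['cy']])
E
python3 - <<'E'
from h import *
Z=dict(round_module_mid=30,cross_module_mid=30,untagged_module_mid=30,round_clamp=8,cross_clamp=8,round_clamp_lip=19.5,cross_clamp_lip=19.5,round_latch_axis=19.8,cross_latch_axis=19.8,clamping_fork=10,driver=10,lens_tube=26,iris=60,mirror_mount=60,rotation_mount=60)
for c in ["scene","side"]:
  imaging.camera(c)
  for n in Z:
    r=imaging.search_frame(c,n)
    print(c,n,[(np.round(k['xy'],1).tolist(),round(k['confidence'],2),np.round(atz(c,k['xy'],Z[n])[:2]).tolist()) for k in r[:3]])
print(sensors.read_state()['clock'])
a=cv2.imread('pics/side0.png')[100:310,220:450];cv2.imwrite('pics/sidez.png',cv2.resize(a,None,fx=3,fy=2.8,interpolation=2))
a=cv2.imread('pics/scene0.png')[140:310,200:480];cv2.imwrite('pics/scenez.png',cv2.resize(a,None,fx=2.8,fy=2.8,interpolation=2))
E
```

```text
scene round_module_mid [([317.7, 213.9], 0.7, [584.0, -17.0]), ([380.3, 221.6], 0.58, [488.0, 145.0]), ([454.5, 280.6], 0.38, [557.0, 407.0])]
scene cross_module_mid [([248.3, 169.1], 0.98, [557.0, -366.0]), ([242.5, 151.2], 0.75, [487.0, -481.0]), ([202.6, 174.2], 0.7, [684.0, -459.0])]
scene untagged_module_mid [([298.4, 184.2], 0.72, [507.0, -169.0]), ([450.5, 269.1], 0.44, [527.0, 384.0])]
scene round_clamp [([388.2, 225.1], 0.77, [463.0, 160.0])]
scene cross_clamp [([450.9, 269.4], 0.94, [505.0, 380.0])]
scene round_clamp_lip [([385.4, 224.4], 0.74, [478.0, 158.0]), ([315.3, 212.9], 0.66, [575.0, -34.0])]
scene cross_clamp_lip []
scene round_latch_axis []
scene cross_latch_axis [([456.1, 284.1], 0.67, [555.0, 413.0]), ([247.9, 168.1], 0.25, [543.0, -386.0])]
scene clamping_fork [([315.5, 212.6], 0.75, [565.0, -42.0])]
scene driver [([385.0, 222.1], 0.37, [459.0, 147.0])]
scene lens_tube [([313.7, 211.7], 0.18, [580.0, -37.0])]
scene iris [([227.4, 196.4], 0.48, [731.0, -257.0]), ([449.8, 271.3], 0.24, [566.0, 392.0])]
scene mirror_mount [([382.8, 230.6], 0.29, [548.0, 188.0])]
s
[... 467 characters left out ...]
, 0.9, [483.0, 343.0]), ([333.2, 194.4], 0.18, [573.0, -14.0])]
side round_clamp_lip [([272.4, 181.7], 0.95, [434.0, 128.0])]
side cross_clamp_lip [([255.4, 137.2], 0.55, [485.0, 349.0])]
side round_latch_axis [([286.1, 166.7], 0.68, [504.0, 163.0])]
side cross_latch_axis [([267.6, 120.5], 0.65, [562.0, 405.0])]
side clamping_fork [([319.5, 294.9], 0.55, [348.0, -297.0])]
side driver [([328.6, 126.6], 0.74, [734.0, 267.0])]
side lens_tube [([295.3, 247.1], 0.73, [366.0, -137.0]), ([274.2, 183.3], 0.25, [433.0, 113.0])]
side iris [([425.0, 226.8], 0.59, [699.0, -296.0])]
side mirror_mount [([385.3, 181.6], 0.68, [711.0, -95.0])]
side rotation_mount [([358.3, 154.3], 0.67, [710.0, 49.0])]
1.75
```

View pics/sidez.png

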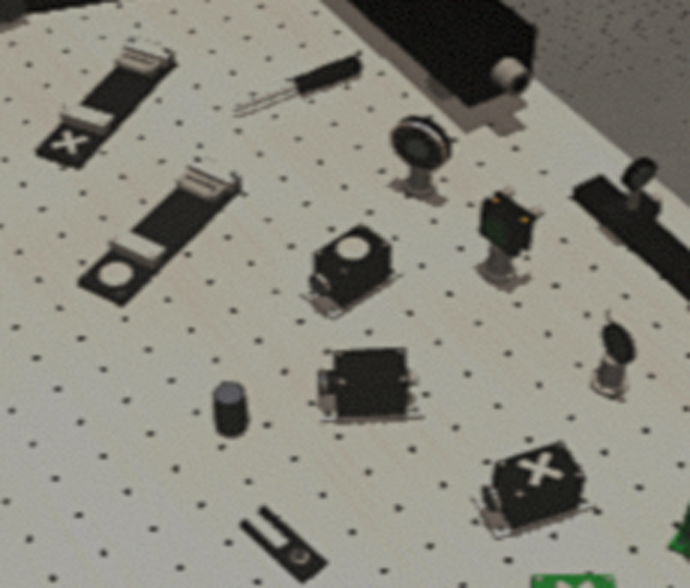

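View pics/scenez.png

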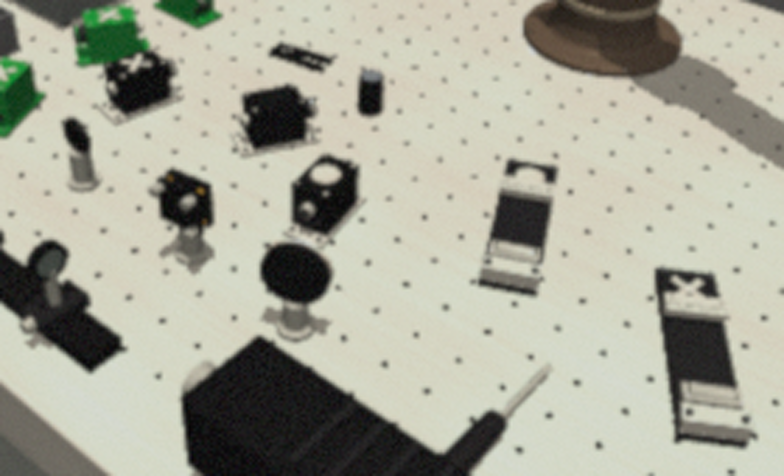

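```bash
python3 - <<'E'
from h import *
P=dict(rtag=((337.3,188.2),(316.4,202.5),60),ctag=((400.3,267.1),(250,163.6),60),rmark=((258.3,197.5),(388.9,201.1),10),cmark=((243,150.4),(445.4,242.9),10))
for n,(a,b,z) in P.items():
    A=atz('side',a,z);B=atz('scene',b,z);print(n,A.round(),B.round())
    # triangulate
    o1,d1=ray('side',a);o2,d2=ray('scene',b)
    t=np.linalg.lstsq(np.c_[d1,-d2],o2-o1,rcond=None)[0];print('  tri',(o1+d1*t[0]).round(),(o2+d2*t[1]).round())
# ends of the clamps at z 10 : far ends
for c,pts in dict(side=[(220+155/3,100+48/2.8),(220+212/3,100+178/2.8)],scene=[(200+716/2.8,140+440/2.8),(200+512/2.8,140+290/2.8)]).items():
    for p in pts: print(c,atz(c,p,8).round())
E
```

```text
rtag [572. -38.  60.] [573. -32.  60.]
  tri [574. -36.  57.] [571. -34.  58.]
ctag [ 557. -366.   60.] [ 559. -351.   60.]
  tri [ 560. -364.   55.] [ 553. -358.   55.]
rmark [368. 101.  10.] [360. 100.  10.]
  tri [368.  99.  12.] [365. 102.  14.]
cmark [422. 321.  10.] [422. 326.  10.]
  tri [423. 324.   8.] [422. 326.   9.]
side [589. 427.   8.]
side [529. 179.   8.]
scene [583. 427.   8.]
scene [542. 191.   8.]
```

Call:
servo_tool(
  increments=[
    {"delta_rot":[0,0,-0.06],"travel":[-0.04,-0.03,-0.005],"claw":0},
    {"delta_rot":[0,0,-0.12],"travel":[-0.08,-0.06,-0.01],"claw":0},
    {"delta_rot":[0,0,-0.18],"travel":[-0.12,-0.09,-0.015],"claw":0},
    {"delta_rot":[0,0,-0.24],"travel":[-0.16,-0.12,-0.02],"claw":0},
    {"delta_rot":[0,0,-0.3],"travel":[-0.2,-0.15,-0.025],"claw":0},
    {"delta_rot":[0,0,-0.36],"travel":[-0.24,-0.18,-0.03],"claw":0},
    {"delta_rot":[0,0,-0.42],"travel":[-0.28,-0.21,-0.035],"claw":0},
    {"delta_rot":[0,0,-0.48],"travel":[-0.32,-0.24,-0.04],"claw":0},
    {"delta_rot":[0,0,-0.54],"travel":[-0.36,-0.27,-0.045],"claw":0},
    {"delta_rot":[0,0,-0.6],"travel":[-0.4,-0.3,-0.05],"claw":0},
    {"delta_rot":[0,0,-0.66],"travel":[-0.44,-0.33,-0.05],"claw":0},
    {"delta_rot":[0,0,-0.72],"travel":[-0.48,-0.36,-0.05],"claw":0},
  ],
)

```text
clock: 2.95
ee_pos: [536.4, 111.7, 298.3]
tool_rot: [[-0.912, -0.41, 0.001], [-0.41, 0.912, 0.001], [-0.001, 0.0, -1.0]]
force: [-0.1, 0.8, -0.8]
finger_gap: 87.6
```

```bash
python3 - <<'E'
from h import *
s=sensors.read_state()
im=imaging.camera('wrist');cv2.imwrite('pics/w1.png',im)
import pickle;pickle.dump(s,open('w1.pkl','wb'))
print(s['ee_pos'],s['q'].round(2),sensors.read_state()['clock'])
cv2.imwrite('pics/w1b.png',cv2.resize(im[0:300,120:520],(800,600),interpolation=2))
E
```

```text
[536.40849141 111.68170442 298.2526099 ] [-0.48  0.24  0.23  1.73 -0.06  1.18  1.76] 3.0
```

View pics/w1.png

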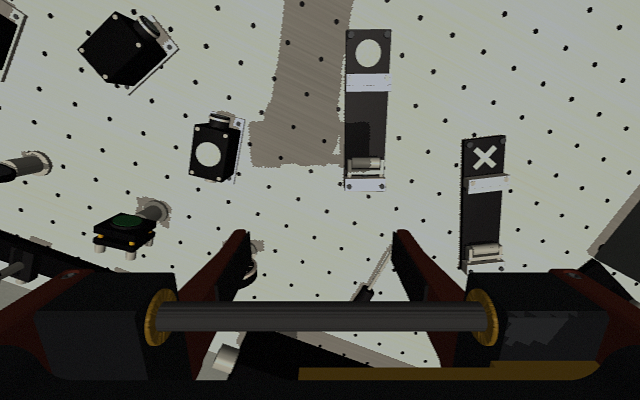

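View pics/w1b.png

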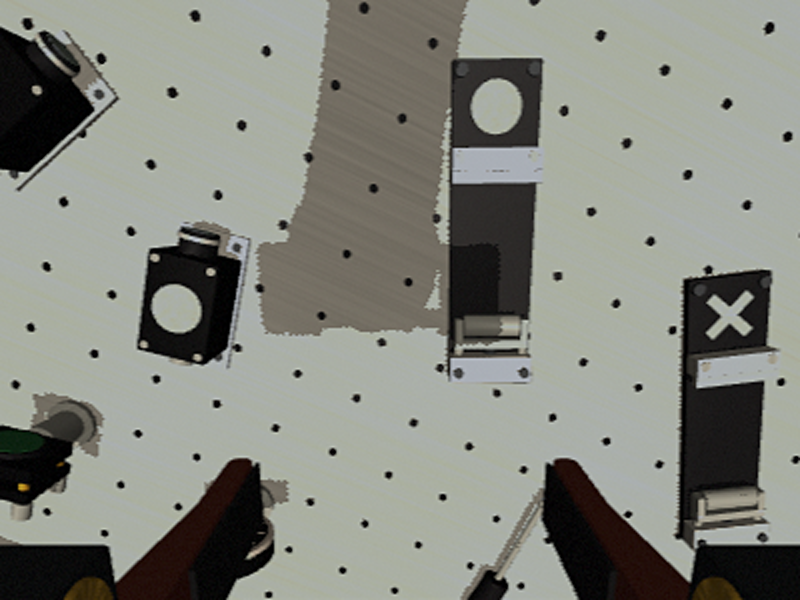

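```bash
cat > m1.py <<'E'
from h import *
import pickle
from scipy.optimize import least_squares
s=pickle.load(open('w1.pkl','rb'))
f=lambda p:(120+p[0]/2,p[1]/2)
def clamp(pts,th0,o0):
    def res(v):
        x,y,t,dx1,dx2=v;R=np.array([[np.cos(t),-np.sin(t)],[np.sin(t),np.cos(t)]]);r=[]
        for (px,(cx,cy,cz)) in pts:
            cx={'A':-118+dx1,'B':97+dx2}.get(cx,cx)
            w=np.r_[np.array([x,y])+R@[cx,cy],cz]; r+=list(proj('wrist',w,s)-np.array(f(px)))
        return r+[dx1*0.02,dx2*0.02]
    q=least_squares(res,[*o0,th0,0,0],loss='soft_l1');print(q.x.round(3),np.degrees(q.x[2]).round(2),np.round(q.fun,1));return q.x
if __name__=='__main__':
    clamp([((497,106),(-93,0,10)),((452,59),('A',-30,10)),((543,59),('A',30,10)),((453,183),(-44,-30,25.5)),((541,183),(-44,30,25.5)),((492,318),(53.5,0,27.8)),((462,316),(53.5,-20,27.8)),((521,319),(53.5,20,27.8))],0.45,(448,142))
    clamp([((730,314),(-93,0,10)),((685,280),('A',-30,10)),((771,271),('A',30,10)),((699,386),(-44,-30,25.5)),((778,375),(-44,30,25.5)),((729,491),(53.5,0,27.8))],0.5,(503,370))
    for n,t,sc in [('round',(177,308),[(155,257),(210,271),(196,357),(143,348)])]:
        w=np.array([atz('wrist',f(p),60,s) for p in sc]);T=atz('wrist',f(t),60,s)
        d=(w[0]+w[1]-w[2]-w[3]);e=(w[1]+w[2]-w[0]-w[3]);print(n,T.round(1),w.mean(0).round(1),np.degrees(np.arctan2(d[1],d[0])),np.degrees(np.arctan2(e[1],e[0])),np.linalg.norm(d)/2,np.linalg.norm(e)/2)
    # untagged outline rough
    print([atz('wrist',p,60,s).round() for p in [(79,49),(116,12),(157,46),(124,86)]])
E
python3 m1.py
```

```text
[ 4.52326e+02  1.44785e+02  4.30000e-01 -1.64800e+00  0.00000e+00] 24.66 [-0.4 -1.2  0.2  0.2  0.2 -0.2 -0.3 -1.5  0.2 -1.9 -0.1  3.1  1.   4.2
 -0.7  2.5 -0.   0. ]
[501.636 375.482   0.542  -1.782   0.   ] 31.05 [-0.9 -1.1  1.7  0.2  0.2 -0.2 -1.7 -0.5 -0.3  0.3  1.3  4.1 -0.   0. ]
round [573.4 -33.2  60. ] [574.5 -33.6  60. ] -170.47884298215942 102.05427207603171 60.03376092646272 35.41406268890888
[array([ 517., -211.,   60.]), array([ 461., -180.,   60.]), array([ 476., -128.,   60.]), array([ 536., -153.,   60.])]
```

```bash
cat >> h.py <<'E'
from scipy.spatial.transform import Rotation as Ro
def Rtool(yaw,tilt=0):  # yaw deg of tool x in world; tilt deg: tool x pointing down by tilt
    c,s_=np.cos(np.radians(yaw)),np.sin(np.radians(yaw))
    R=np.array([[c,s_,0],[s_,-c,0],[0,0,-1.]])
    return R@Ro.from_euler('y',-tilt,degrees=True).as_matrix()
def delta(pos,R,cmd=None,n=None):
    s=sensors.read_state() if cmd is None else cmd
    R0=np.array(s['tool_rot']);p0=np.array(s['ee_pos'])
    d=R0.T@(np.array(pos)-p0)/1000; r=Ro.from_matrix(R0.T@R).as_rotvec()
    print('travel',d.round(4).tolist(),'rot',r.round(4).tolist(),'rows',max(np.linalg.norm(d)/.05,np.degrees(np.linalg.norm(r))/8.59).round(1));return d,r
E
python3 - <<'E'
from m1 import *
clamp([((497,106),(-93,0,10)),((452,59),('A',-30,10)),((543,59),('A',30,10)),((453,183),(-44,-30,25.5)),((541,183),(-44,30,25.5)),((489.5,326),(53.5,0,19.8))],0.45,(448,142))
clamp([((730,314),(-93,0,10)),((685,280),('A',-30,10)),((771,271),('A',30,10)),((699,386),(-44,-30,25.5)),((778,375),(-44,30,25.5)),((728,500),(53.5,0,19.8))],0.5,(503,370))
delta((574,-33.4,150),Rtool(190.3))
E
```

```text
[ 4.54255e+02  1.45512e+02  4.28000e-01 -3.70000e+00  0.00000e+00] 24.54 [-0.4  0.5  0.3  0.1  0.3 -0.1 -0.4  0.1  0.1 -0.2  0.1 -0.5 -0.1  0. ]
[502.029 377.211   0.553  -3.035   0.   ] 31.71 [-0.8 -0.3  1.7  0.5  0.2 -0.4 -1.2  0.4  0.1  0.9  0.3 -2.1 -0.1  0. ]
travel [0.0251, -0.1374, 0.1489] rot [-0.005, 0.0024, 0.239] rows 4.1
```

Call:
servo_tool(
  increments=[
    {"delta_rot":[0,0,0.08],"travel":[0.008,-0.045,0.03],"claw":0},
    {"delta_rot":[0,0,0.16],"travel":[0.016,-0.08,0.065],"claw":0},
    {"delta_rot":[0,0,0.239],"travel":[0.025,-0.115,0.1],"claw":0},
    {"delta_rot":[0,0,0.239],"travel":[0.025,-0.137,0.14],"claw":0},
    {"delta_rot":[0,0,0.239],"travel":[0.025,-0.137,0.149],"claw":0},
    {"delta_rot":[0,0,0.239],"travel":[0.025,-0.137,0.149],"claw":0},
  ],
)

```text
clock: 3.6
ee_pos: [567.4, -21.6, 147.1]
tool_rot: [[-0.984, -0.179, -0.004], [-0.179, 0.984, -0.0], [0.004, 0.001, -1.0]]
force: [-0.0, 0.6, 0.2]
finger_gap: 87.8
```

```bash
python3 - <<'E'
from h import *
s=sensors.read_state()
im=imaging.camera('wrist');cv2.imwrite('pics/w2.png',im)
import pickle;pickle.dump(s,open('w2.pkl','wb'))
print(s['ee_pos'],s['tool_rot'],s['q'].round(2),s['clock'])
cv2.imwrite('pics/w2b.png',cv2.resize(im[60:300,160:480],(800,600),interpolation=2))
E
```

```text
[567.35835237 -21.63433607 147.08007697] [[-9.83801409e-01 -1.79222842e-01 -3.73649426e-03]
 [-1.79223948e-01  9.83808302e-01 -3.93973399e-05]
 [ 3.68305498e-03  6.30910094e-04 -9.99993019e-01]] [-0.28  0.43  0.3   1.86 -0.16  0.88  1.85] 3.6
```

View pics/w2b.png

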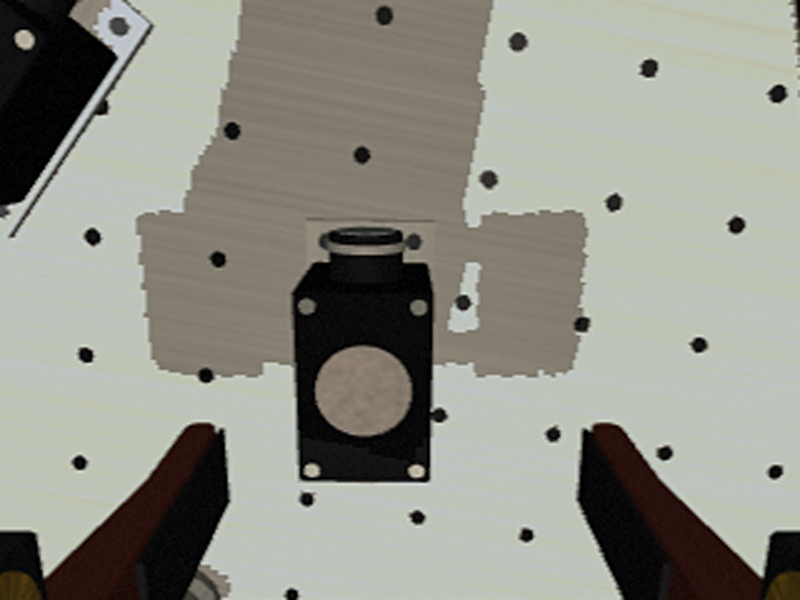

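Call:
servo_tool(
  increments=[
    {"delta_rot":[0,0,0],"travel":[0,0,0],"claw":0},
  ],
)

```text
clock: 3.75
ee_pos: [569.4, -20.2, 150.3]
tool_rot: [[-0.983, -0.182, 0.002], [-0.182, 0.983, 0.001], [-0.002, 0.001, -1.0]]
force: [0.5, -0.3, 0.2]
finger_gap: 88.0
```

```bash
python3 - <<'E'
from h import *
import pickle
s0=pickle.load(open('w2.pkl','rb'));print(s0['qvel'].round(3))
f=lambda p:(160+p[0]/2.5,60+p[1]/2.5)
w=np.array([atz('wrist',f(p),60,s0) for p in [(307,307),(418,307),(417,471),(312,471)]]);T=atz('wrist',f((363,391)),60,s0)
d=(w[0]+w[1]-w[2]-w[3]);e=(w[1]+w[2]-w[0]-w[3]);print(T.round(1),w.mean(0).round(1),np.degrees(np.arctan2(d[1],d[0])),np.degrees(np.arctan2(e[1],e[0])),np.linalg.norm(d)/2,np.linalg.norm(e)/2)
s=sensors.read_state();print(s['ee_pos'],s['clock'],s['qvel'].round(3))
delta((T[0],T[1],46),Rtool(190.3))
E
```

```text
[-0.027 -0.05  -0.01  -0.037  0.005  0.027 -0.008]
[573.9 -33.3  60. ] [574.2 -33.1  60. ] -169.89593952674693 100.31698349009984 58.56568523225123 36.23938964740037
[569.37098343 -20.16519504 150.26800385] 3.75 [-0.004 -0.012  0.003 -0.002 -0.    -0.004  0.004]
travel [-0.0018, -0.0138, 0.1043] rot [0.0006, 0.0025, 0.0034] rows 2.1
```

Call:
servo_tool(
  increments=[
    {"delta_rot":[0,0,0],"travel":[0,0,0],"claw":0},
  ],
)

```text
clock: 3.85
ee_pos: [569.4, -20.4, 150.4]
tool_rot: [[-0.983, -0.182, 0.003], [-0.182, 0.983, 0.001], [-0.003, 0.0, -1.0]]
force: [0.3, 0.5, -0.3]
finger_gap: 87.5
```

```bash
python3 - <<'E'
from h import *
s=sensors.read_state();print(s['ee_pos'],s['clock'],s['qvel'].round(3))
delta((573.9,-33.3,46),Rtool(190.3))
E
```

```text
[569.38140187 -20.39027092 150.41410787] 3.85 [ 0.003  0.004  0.003  0.004 -0.001 -0.004  0.003]
travel [-0.0018, -0.0136, 0.1044] rot [0.0004, 0.003, 0.0034] rows 2.1
```

Call:
servo_tool(
  increments=[
    {"delta_rot":[0,0.003,0.003],"travel":[-0.002,-0.0136,0.03],"claw":0},
    {"delta_rot":[0,0.003,0.003],"travel":[-0.002,-0.0136,0.07],"claw":0},
    {"delta_rot":[0,0.003,0.003],"travel":[-0.002,-0.0136,0.1],"claw":0},
    {"delta_rot":[0,0.003,0.003],"travel":[-0.002,-0.0136,0.104],"claw":0},
    {"delta_rot":[0,0.003,0.003],"travel":[-0.002,-0.0136,0.104],"claw":0},
  ],
)

```text
clock: 4.35
ee_pos: [573.1, -34.3, 45.2]
tool_rot: [[-0.984, -0.178, -0.003], [-0.178, 0.984, -0.0], [0.003, 0.0, -1.0]]
force: [-0.3, -0.2, 0.5]
finger_gap: 87.9
```

Well placed; close.

Call:
servo_tool(
  increments=[
    {"delta_rot":[0,0,0],"travel":[0,0,0],"claw":255},
    {"delta_rot":[0,0,0],"travel":[0,0,0],"claw":255},
    {"delta_rot":[0,0,0],"travel":[0,0,0],"claw":255},
    {"delta_rot":[0,0,0],"travel":[0,0,0],"claw":255},
    {"delta_rot":[0,0,0],"travel":[0,0,0],"claw":255},
    {"delta_rot":[0,0,0],"travel":[0,0,0],"claw":255},
  ],
  squeeze=30,
)

```text
clock: 4.95
ee_pos: [573.0, -34.7, 44.9]
tool_rot: [[-0.984, -0.177, -0.003], [-0.177, 0.984, -0.0], [0.003, 0.0, -1.0]]
force: [-0.7, 0.4, 1.8]
finger_gap: 46.1
```

```bash
python3 - <<'E'
from h import *
s=sensors.read_state();print(s['ee_pos'],s['tool_rot'].round(4).tolist(),s['clock'],s['qvel'].round(3),s['finger_gap'])
delta((s['ee_pos'][0],s['ee_pos'][1],150),Rtool(190.3))
E
```

```text
[572.95271267 -34.66695482  44.89708749] [[-0.9842, -0.1772, -0.0028], [-0.1772, 0.9842, -0.0002], [0.0028, 0.0003, -1.0]] 4.95 [ 0.     0.    -0.    -0.001 -0.001  0.001  0.   ] 46.07894507178827
travel [0.0003, 0.0, -0.1051] rot [0.0003, -0.0028, -0.0016] rows 2.1
```

```bash
cat >> h.py <<'E'
CL={'round':(454.25,145.5,24.54),'cross':(502.0,377.2,31.7)}
def ins(cl,Px,Pz,tilt,off,cmd=None):
    x,y,yaw=CL[cl];c,s=np.cos(np.radians(tilt)),np.sin(np.radians(tilt))
    mx=Px+50*c-30*s; mz=10+Pz+50*s+30*c
    u=np.array([np.cos(np.radians(yaw)),np.sin(np.radians(yaw)),0])
    M=np.array([x,y,0])+mx*u+[0,0,mz]
    R=Rtool(yaw+180,tilt); T=M-R@np.array(off)
    print('TCP',T.round(1).tolist()); return delta(T,R,cmd)
def where(cl,off):
    s=sensors.read_state();R=np.array(s['tool_rot']);M=np.array(s['ee_pos'])+R@np.array(off)
    x,y,yaw=CL[cl];t=np.radians(yaw);d=M-[x,y,0]
    a=np.array([d[0]*np.cos(t)+d[1]*np.sin(t),-d[0]*np.sin(t)+d[1]*np.cos(t),d[2]])
    tilt=np.degrees(np.arcsin(-R[2,0])); T=np.radians(tilt)
    ya=np.degrees(np.arctan2(R[1,0],R[0,0]))-yaw-180
    P=[a[0]-50*np.cos(T)+30*np.sin(T),a[2]-10-50*np.sin(T)-30*np.cos(T)]
    print('mid',a.round(1).tolist(),'tilt',tilt.round(2),'yawerr',round((ya+180)%360-180,2),'P',np.round(P,1).tolist(),'F clamp x',round(s['force'][0]*np.cos(t)+s['force'][1]*np.sin(t),1),'F',s['force'].round(1).tolist(),'gap',round(s['finger_gap'],1),'t',s['clock'],'q',s['q'].round(2).tolist())
E
python3 - <<'E'
from h import *
ins('round',-37,50,14,(-1.2,0,14.9))
E
```

```text
TCP [453.8, 145.3, 115.4]
travel [0.0856, 0.1982, -0.0702] rot [-0.0299, -0.2458, -0.249] rows 4.5
```

Call:
servo_tool(
  increments=[
    {"delta_rot":[0,0,0],"travel":[0,0,-0.03],"claw":255},
    {"delta_rot":[0,0,0],"travel":[0,0,-0.065],"claw":255},
    {"delta_rot":[-0.005,-0.04,-0.04],"travel":[0.01,0.025,-0.075],"claw":255},
    {"delta_rot":[-0.01,-0.08,-0.08],"travel":[0.027,0.062,-0.075],"claw":255},
    {"delta_rot":[-0.015,-0.12,-0.12],"travel":[0.043,0.1,-0.075],"claw":255},
    {"delta_rot":[-0.02,-0.16,-0.16],"travel":[0.06,0.14,-0.075],"claw":255},
    {"delta_rot":[-0.025,-0.2,-0.2],"travel":[0.075,0.173,-0.073],"claw":255},
    {"delta_rot":[-0.03,-0.246,-0.249],"travel":[0.0856,0.198,-0.07],"claw":255},
    {"delta_rot":[-0.03,-0.246,-0.249],"travel":[0.0856,0.198,-0.07],"claw":255},
    {"delta_rot":[-0.03,-0.246,-0.249],"travel":[0.0856,0.198,-0.07],"claw":255},
  ],
)

```text
clock: 5.95
ee_pos: [452.9, 144.8, 114.6]
tool_rot: [[-0.883, -0.416, 0.218], [-0.404, 0.909, 0.1], [-0.24, -0.0, -0.971]]
force: [1.7, 0.1, -4.9]
finger_gap: 46.1
```

```bash
cat > v.py <<'E'
import sys,pickle
from h import *
n=sys.argv[1];cl=sys.argv[2]
s=sensors.read_state();pickle.dump(s,open(n+'.pkl','wb'))
for c in ['wrist','side','scene']:
    im=imaging.camera(c);cv2.imwrite(f'pics/{n}_{c}.png',im)
a=cv2.imread(f'pics/{n}_wrist.png')[60:360,120:520]
x,y,yaw=CL[cl]
out=[cv2.resize(a,(533,400))]
p=proj('side',(x,y,30));b=cv2.imread(f'pics/{n}_side.png');u,v=int(p[0]),int(p[1]);b=b[max(0,v-50):v+50,u-65:u+65]
out.append(cv2.resize(b,(260,200),interpolation=2))
p=proj('scene',(x,y,30));b=cv2.imread(f'pics/{n}_scene.png');u,v=int(p[0]),int(p[1]);b=b[v-50:v+50,u-65:u+65]
o2=cv2.resize(b,(260,200),interpolation=2)
cv2.imwrite(f'pics/{n}.png',np.hstack([out[0],np.vstack([out[1],o2])]))
E
python3 - <<'E'
from h import *
where('round',(-1.2,0,14.9))
E
python3 v.py v1 round
```

```text
mid [3.3, -0.1, 100.4] tilt 13.9 yawerr 0.06 P [-38.1, 49.3] F clamp x 1.6 F [1.7, 0.1, -4.9] gap 46.1 t 5.95 q [-0.56, 0.23, 0.18, 2.28, -0.13, 0.39, 1.72]
```

View pics/v1.png

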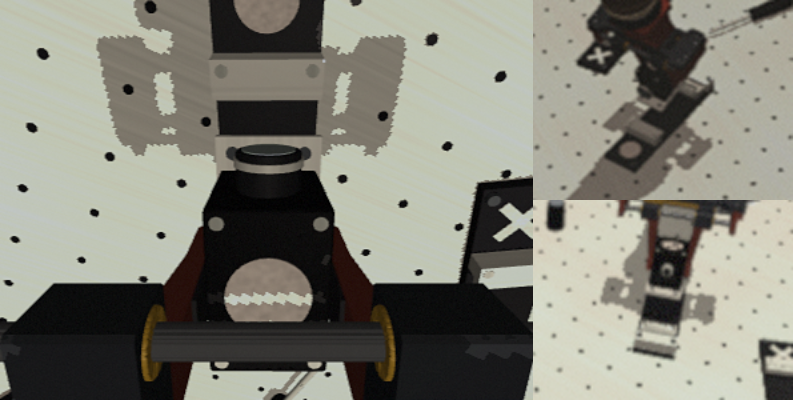

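```bash
python3 - <<'E'
from h import *
import pickle
s=pickle.load(open('v1.pkl','rb'));x,y,yaw=CL['round'];t=np.radians(yaw);R=np.array([[np.cos(t),-np.sin(t)],[np.sin(t),np.cos(t)]])
im=cv2.imread('pics/v1_wrist.png')
for p in [(-44,-30,25.5),(-44,30,25.5),(-93,0,10),(-93,-16,10),(-93,16,10),(-77,0,10),(-35,-30,10),(-35,30,10)]:
    q=proj('wrist',np.r_[np.array([x,y])+R@p[:2],p[2]],s);print(p,q.round(1));cv2.circle(im,tuple(int(round(v*1)) for v in q),1,(0,0,255),-1)
# plate toe corners expected
off=np.array((-1.2,0,14.9))
for lx in (50,34):
  for yy in (-25,25):
    w=s['ee_pos']+s['tool_rot']@(off+[lx,yy,25]);q=proj('wrist',w,s);print('toe',lx,yy,q.round(1));cv2.circle(im,tuple(int(round(v)) for v in q),1,(0,255,0),-1)
cv2.imwrite('pics/v1c.png',cv2.resize(im[0:200,220:420],(800,800),interpolation=0)[:600])
E
```

```text
(-44, -30, 25.5) [279.8 135. ]
(-44, 30, 25.5) [361.5 135.1]
(-93, 0, 10) [320.7  59. ]
(-93, -16, 10) [297.6  59. ]
(-93, 16, 10) [343.8  59.1]
(-77, 0, 10) [320.7  83.6]
(-35, -30, 10) [283.  139.7]
(-35, 30, 10) [358.3 139.8]
toe 50 -25 [280.5 162.2]
toe 50 25 [360.3 162.2]
toe 34 -25 [281.5 187. ]
toe 34 25 [359.3 187. ]
```

View pics/v1c.png

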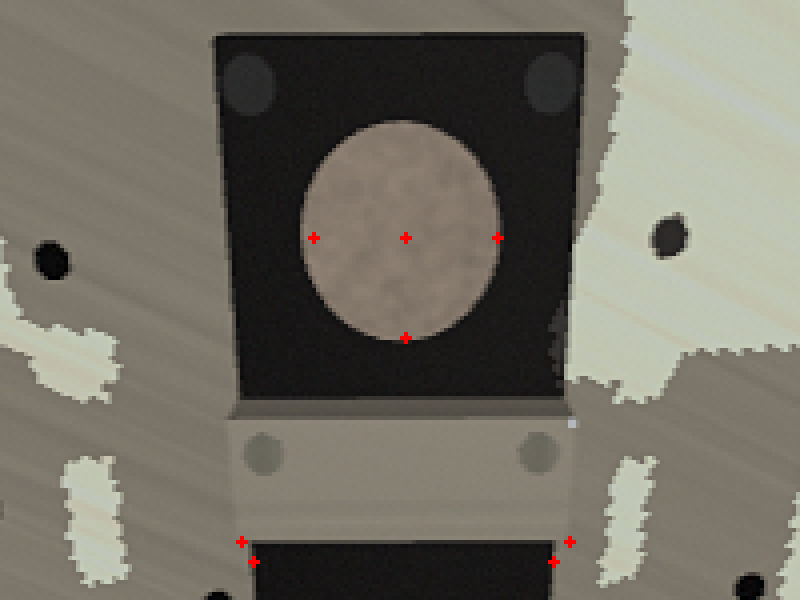

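```bash
python3 - <<'E'
from h import *
ins('round',-37,2,14,(-1.2,0,14.9))
E
```

```text
TCP [453.8, 145.3, 67.4]
travel [0.0117, 0.0015, 0.0461] rot [-0.001, -0.0003, -0.0018] rows 1.0
```

Call:
servo_tool(
  increments=[
    {"delta_rot":[0,0,0],"travel":[0.001,0.001,0.01],"claw":255},
    {"delta_rot":[0,0,0],"travel":[0.006,0.001,0.025],"claw":255},
    {"delta_rot":[0,0,0],"travel":[0.01,0.001,0.04],"claw":255},
    {"delta_rot":[0,0,0],"travel":[0.0117,0.0015,0.046],"claw":255},
    {"delta_rot":[0,0,0],"travel":[0.0117,0.0015,0.046],"claw":255},
  ],
)

```text
clock: 6.6
ee_pos: [452.8, 145.6, 66.3]
tool_rot: [[-0.883, -0.414, 0.218], [-0.402, 0.91, 0.099], [-0.24, -0.0, -0.971]]
force: [-0.1, -0.1, -4.2]
finger_gap: 45.7
```

```bash
python3 - <<'E'
from h import *
where('round',(-1.2,0,14.9))
ins('round',-50,1,14,(-1.2,0,14.9))
E
```

```text
mid [3.5, 0.7, 52.2] tilt 13.88 yawerr -0.05 P [-37.9, 1.0] F clamp x -0.2 F [-0.1, -0.1, -4.2] gap 45.7 t 6.6 q [-0.52, 0.34, 0.12, 2.31, -0.18, 0.26, 1.77]
TCP [442.0, 139.9, 66.4]
travel [0.0119, -0.0007, -0.003] rot [-0.0005, -0.002, -0.0009] rows 0.2
```

Call:
servo_tool(
  increments=[
    {"delta_rot":[0,0,0],"travel":[0.003,-0.0002,-0.0007],"claw":255},
    {"delta_rot":[0,0,0],"travel":[0.006,-0.0004,-0.0014],"claw":255},
    {"delta_rot":[0,0,0],"travel":[0.009,-0.0006,-0.0021],"claw":255},
    {"delta_rot":[0,0,0],"travel":[0.012,-0.0008,-0.0028],"claw":255},
    {"delta_rot":[0,0,0],"travel":[0.012,-0.0008,-0.0028],"claw":255},
  ],
)

```text
clock: 7.1
ee_pos: [441.6, 140.1, 67.5]
tool_rot: [[-0.883, -0.415, 0.22], [-0.403, 0.91, 0.1], [-0.242, -0.0, -0.97]]
force: [-0.5, 0.6, -3.6]
finger_gap: 45.7
```

```bash
python3 - <<'E'
from h import *
where('round',(-1.2,0,14.9))
E
```

```text
mid [-9.0, 0.3, 53.3] tilt 13.99 yawerr 0.01 P [-50.3, 2.1] F clamp x -0.2 F [-0.5, 0.6, -3.6] gap 45.7 t 7.1 q [-0.51, 0.32, 0.12, 2.34, -0.18, 0.25, 1.77]
```

Call:
servo_tool(
  increments=[
    {"delta_rot":[0,0,0],"travel":[0.001,0,0.0008],"claw":255},
    {"delta_rot":[0,0,0],"travel":[0.002,0,0.0006],"claw":255},
    {"delta_rot":[0,0,0],"travel":[0.002,0,0.0006],"claw":255},
  ],
)

```text
clock: 7.4
ee_pos: [441.0, 139.9, 66.4]
tool_rot: [[-0.882, -0.416, 0.221], [-0.403, 0.91, 0.101], [-0.243, -0.0, -0.97]]
force: [1.0, 1.2, -5.6]
finger_gap: 45.8
```

```bash
python3 - <<'E'
from h import *
where('round',(-1.2,0,14.9))
E
```

```text
mid [-9.6, 0.4, 52.3] tilt 14.08 yawerr 0.02 P [-50.8, 1.0] F clamp x 1.4 F [1.0, 1.2, -5.6] gap 45.8 t 7.4 q [-0.51, 0.32, 0.12, 2.34, -0.18, 0.24, 1.77]
```

Call:
servo_tool(
  increments=[
    {"delta_rot":[0,0,0],"travel":[0.001,0,0.0004],"claw":255},
    {"delta_rot":[0,0,0],"travel":[0.002,0,0.0003],"claw":255},
    {"delta_rot":[0,0,0],"travel":[0.002,0,0.0003],"claw":255},
  ],
)

```text
clock: 7.7
ee_pos: [440.7, 139.7, 66.3]
tool_rot: [[-0.882, -0.416, 0.224], [-0.403, 0.91, 0.102], [-0.246, -0.001, -0.969]]
force: [6.4, 2.6, -6.0]
finger_gap: 45.8
```

```bash
python3 - <<'E'
from h import *
where('round',(-1.2,0,14.9))
E
python3 v.py v2 round
```

```text
mid [-9.9, 0.3, 52.1] tilt 14.25 yawerr 0.03 P [-51.0, 0.7] F clamp x 6.8 F [6.4, 2.6, -6.0] gap 45.8 t 7.7 q [-0.51, 0.32, 0.12, 2.35, -0.19, 0.23, 1.77]
```

View pics/v2.png

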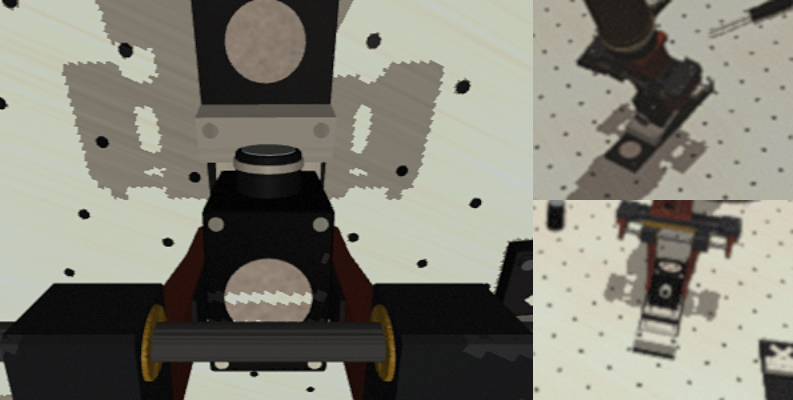

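```bash
python3 - <<'E'
from h import *
ins('round',-51.2,0.5,12,(-1.2,0,14.9))
ins('round',-51.4,0.3,9.5,(-1.2,0,14.9))
E
```

```text
TCP [442.6, 140.2, 64.6]
travel [-0.0014, -0.0003, 0.0021] rot [-0.0004, 0.0392, 0.0004] rows 0.3
TCP [444.5, 141.1, 62.6]
travel [-0.003, -0.0003, 0.0045] rot [-0.0005, 0.0828, 0.0004] rows 0.6
```

Call:
servo_tool(
  increments=[
    {"delta_rot":[0,0.02,0],"travel":[-0.0007,0,0.001],"claw":255},
    {"delta_rot":[0,0.04,0],"travel":[-0.0014,0,0.002],"claw":255},
    {"delta_rot":[0,0.06,0],"travel":[-0.0022,0,0.0032],"claw":255},
    {"delta_rot":[0,0.082,0],"travel":[-0.003,0,0.0045],"claw":255},
    {"delta_rot":[0,0.082,0],"travel":[-0.003,0,0.0045],"claw":255},
  ],
)

```text
clock: 8.35
ee_pos: [444.4, 141.4, 62.5]
tool_rot: [[-0.897, -0.416, 0.15], [-0.41, 0.909, 0.068], [-0.165, -0.0, -0.986]]
force: [4.2, 3.1, -1.2]
finger_gap: 46.1
```

```bash
python3 - <<'E'
from h import *
where('round',(-1.2,0,14.9))
E
```

```text
mid [-7.0, 0.4, 48.0] tilt 9.49 yawerr 0.03 P [-51.3, 0.1] F clamp x 5.1 F [4.2, 3.1, -1.2] gap 46.1 t 8.35 q [-0.54, 0.35, 0.15, 2.28, -0.16, 0.35, 1.75]
```

Call:
servo_tool(
  increments=[
    {"delta_rot":[0,0,0],"travel":[0,0,0],"claw":60},
    {"delta_rot":[0,0,0],"travel":[0,0,0],"claw":60},
    {"delta_rot":[0,0,0],"travel":[0,0,0],"claw":60},
    {"delta_rot":[0,0,0],"travel":[0,0,0],"claw":60},
  ],
)

```text
clock: 8.75
ee_pos: [441.9, 140.2, 61.7]
tool_rot: [[-0.898, -0.415, 0.147], [-0.41, 0.91, 0.067], [-0.161, -0.0, -0.987]]
force: [-0.3, 0.2, -0.7]
finger_gap: 67.0
```

```bash
python3 - <<'E'
from h import *
where('round',(-1.2,0,14.9))
# press pose: closed tips at clamp x=22, level
x,y,yaw=CL['round'];t=np.radians(yaw);u=np.array([np.cos(t),np.sin(t)])
for lx,z in ((-5,140),(20,125)):
  p=np.array([x,y])+lx*u; delta((p[0],p[1],z),Rtool(yaw+180))
E
```

```text
mid [-9.8, 0.3, 47.2] tilt 9.27 yawerr -0.0 P [-54.3, -0.5] F clamp x -0.1 F [-0.3, 0.2, -0.7] gap 67.0 t 8.75 q [-0.54, 0.35, 0.15, 2.28, -0.16, 0.35, 1.75]
travel [-0.0209, -0.0003, -0.0759] rot [-0.0001, 0.1618, -0.0001] rows 1.6
travel [-0.0432, -0.0003, -0.0571] rot [-0.0001, 0.1618, -0.0001] rows 1.4
```

Call:
servo_tool(
  increments=[
    {"delta_rot":[0,0,0],"travel":[0,0,-0.03],"claw":60},
    {"delta_rot":[0,0,0],"travel":[0,0,-0.06],"claw":60},
    {"delta_rot":[0,0.05,0],"travel":[-0.012,0,-0.062],"claw":255},
    {"delta_rot":[0,0.1,0],"travel":[-0.025,0,-0.06],"claw":255},
    {"delta_rot":[0,0.162,0],"travel":[-0.043,0,-0.057],"claw":255},
    {"delta_rot":[0,0.162,0],"travel":[-0.043,0,-0.057],"claw":255},
    {"delta_rot":[0,0.162,0],"travel":[-0.043,0,-0.057],"claw":255},
  ],
)

```text
clock: 9.45
ee_pos: [472.3, 154.0, 124.4]
tool_rot: [[-0.91, -0.415, -0.0], [-0.415, 0.91, -0.001], [0.0, -0.0, -1.0]]
force: [0.2, -0.8, -0.7]
finger_gap: 30.6
```

```bash
python3 v.py v3 round; python3 - <<'E'
from h import *
where('round',(0,0,25))
E
```

```text
mid [19.0, 0.2, 99.7] tilt -0.03 yawerr -0.02 P [-31.0, 59.7] F clamp x 0.3 F [0.1, 0.4, -0.2] gap 18.6 t 9.6 q [-0.59, 0.35, 0.22, 2.04, -0.11, 0.76, 1.69]
```

View pics/v3.png

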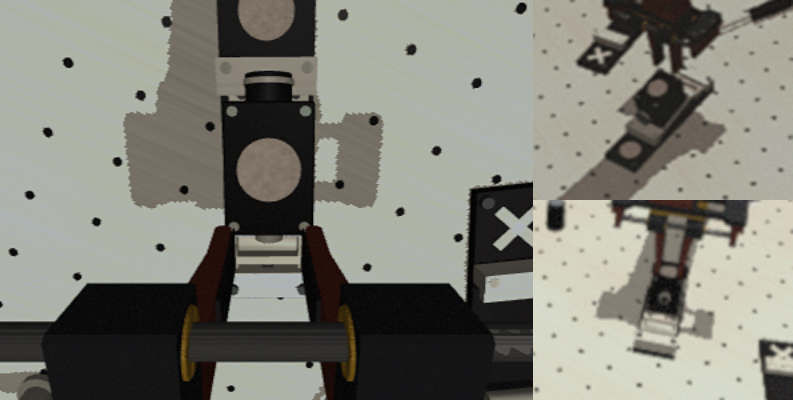

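Call:
servo_tool(
  increments=[
    {"delta_rot":[0,0,0],"travel":[0,0,0.008],"claw":255},
    {"delta_rot":[0,0,0],"travel":[0,0,0.015],"claw":255},
    {"delta_rot":[0,0,0],"travel":[0,0,0.018],"claw":255},
    {"delta_rot":[0,0,0],"travel":[0,0,0.021],"claw":255},
    {"delta_rot":[0,0,0],"travel":[0,0,0.024],"claw":255},
    {"delta_rot":[0,0,0],"travel":[0,0,0.024],"claw":255},
  ],
)

```text
clock: 10.2
ee_pos: [471.9, 154.0, 100.3]
tool_rot: [[-0.91, -0.415, -0.001], [-0.415, 0.91, -0.001], [0.001, -0.0, -1.0]]
force: [-0.7, -0.6, 0.6]
finger_gap: 0.1
```

```bash
python3 - <<'E'
from h import *
where('round',(0,0,25))
E
```

```text
mid [19.6, 0.3, 75.3] tilt -0.08 yawerr 0.0 P [-30.5, 35.4] F clamp x -0.9 F [-0.7, -0.6, 0.6] gap 0.1 t 10.2 q [-0.58, 0.39, 0.21, 2.06, -0.12, 0.71, 1.7]
```

```bash
python3 v.py v4 round
```

```text
(no output)
```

View pics/v4.png

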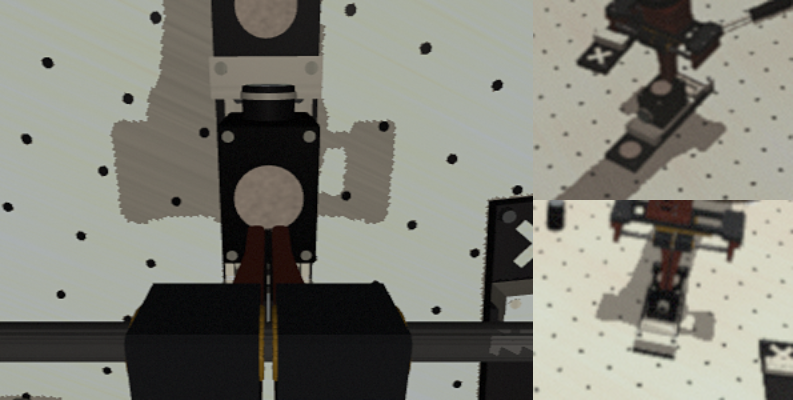

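Call:
servo_tool(
  increments=[
    {"delta_rot":[0,0,0],"travel":[0,0,0.002],"claw":255},
    {"delta_rot":[0,0,0],"travel":[0,0,0.004],"claw":255},
    {"delta_rot":[0,0,0],"travel":[0,0,0.006],"claw":255},
    {"delta_rot":[0,0,0],"travel":[0,0,0.007],"claw":255},
  ],
)

```text
clock: 10.75
ee_pos: [472.7, 154.3, 95.2]
tool_rot: [[-0.91, -0.415, 0.0], [-0.415, 0.91, 0.001], [-0.0, 0.0, -1.0]]
force: [-8.4, -3.1, 30.6]
finger_gap: 0.4
```

```bash
python3 - <<'E'
from h import *
where('round',(0,0,25))
E
```

```text
mid [20.4, 0.4, 70.2] tilt 0.02 yawerr -0.0 P [-29.6, 30.2] F clamp x -8.9 F [-8.4, -3.1, 30.6] gap 0.4 t 10.75 q [-0.58, 0.4, 0.21, 2.06, -0.12, 0.69, 1.71]
```

Call:
servo_tool(
  increments=[
    {"delta_rot":[0,0,0],"travel":[0,0,-0.04],"claw":255},
    {"delta_rot":[0,0,0],"travel":[-0.02,0,-0.09],"claw":100},
    {"delta_rot":[0,0,0],"travel":[-0.05,0,-0.12],"claw":0},
    {"delta_rot":[0,0,0],"travel":[-0.05,0,-0.12],"claw":0},
  ],
)

```text
clock: 11.15
ee_pos: [522.9, 177.4, 218.9]
tool_rot: [[-0.909, -0.416, 0.01], [-0.416, 0.909, 0.004], [-0.011, -0.0, -1.0]]
force: [-0.1, -0.9, 0.3]
finger_gap: 20.6
```

```bash
python3 v.py v5 round; python3 - <<'E'
from h import *
s=sensors.read_state();print(s['ee_pos'],s['clock'])
delta((597,-350,260),Rtool(190))
E
```

```text
[517.09649319 174.63615439 212.94398867] 11.3
travel [0.1453, -0.5104, -0.0468] rot [-0.0003, -0.0015, 0.2538] rows 10.7
```

View pics/v5.png

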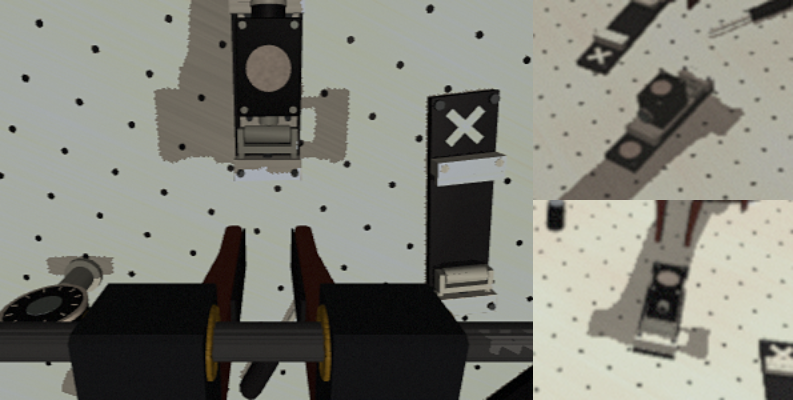

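```bash
python3 - <<'E'
import cv2
im=cv2.imread('pics/v5_wrist.png');cv2.imwrite('pics/v5a.png',cv2.resize(im[0:200,270:370],(400,800),interpolation=2)[:600]);
cv2.imwrite('pics/v5b.png',cv2.resize(im[115:290,420:520],None,fx=3.4,fy=3.4,interpolation=2))
E
```

```text
(no output)
```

View pics/v5a.png

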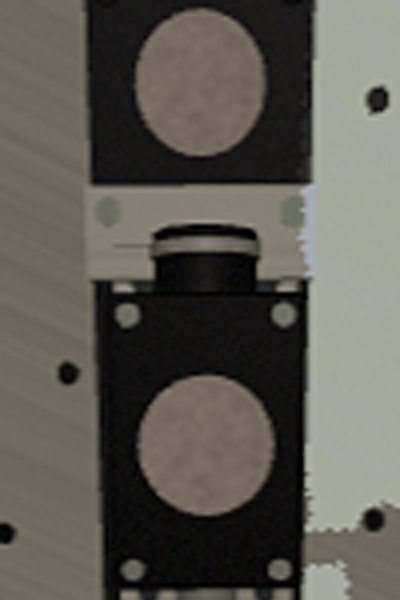

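View pics/v5b.png

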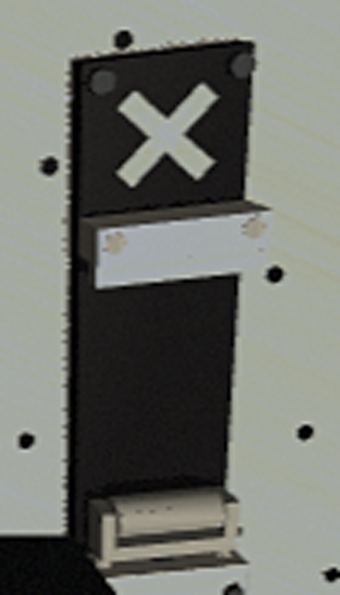

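```bash
python3 - <<'E'
import m1,pickle
from h import *
s=pickle.load(open('v5.pkl','rb'));m1.s=s;print(s['qvel'].round(2))
m1.f=lambda p:(270+p[0]/4,p[1]/4)
x,y,yaw=CL['round'];t=np.radians(yaw);u=np.array([np.cos(t),np.sin(t)]);v=np.array([-u[1],u[0]])
def loc(p,z): 
    w=atz('wrist',m1.f(p),z,s)[:2]-[x,y]; return np.round([w@u,w@v],1)
print('tag',loc((206,445),70),'screws',[loc(p,70).tolist() for p in [(127,315),(284,315),(280,570),(133,570)]],'mark',loc((201,83),10),'lip',loc((92,280),25.5),loc((310,280),25.5))
m1.f=lambda p:(420+p[0]/3.4,115+p[1]/3.4)
m1.clamp([((167,134),(-93,0,10)),((73,57),('A',-30,10)),((253,42),('A',30,10)),((96,288),(-44,-30,25.5)),((270,270),(-44,30,25.5)),((168,512),(53.5,0,21))],0.55,(502,377))
E
```

```text
[ 0.01  0.02 -0.01  0.14 -0.   -0.06  0.  ]
tag [-2.4  1.3] screws [[-31.2, -17.0], [-31.2, 19.4], [27.2, 19.7], [27.2, -16.7]] mark [-93.6  -0. ] lip [-43.8 -28.9] [-43.9  29. ]
[502.853 377.902   0.557  -4.955   0.   ] 31.91 [-0.9  0.4  1.8  1.2  0.3 -1.1  0.2  0.2 -0.8 -0.5 -0.1 -0.1 -0.1  0. ]
```

Call:
servo_tool(
  increments=[
    {"delta_rot":[0,0,0.02],"travel":[0.012,-0.042,-0.01],"claw":0},
    {"delta_rot":[0,0,0.04],"travel":[0.024,-0.085,-0.02],"claw":0},
    {"delta_rot":[0,0,0.06],"travel":[0.036,-0.128,-0.03],"claw":0},
    {"delta_rot":[0,0,0.08],"travel":[0.048,-0.17,-0.04],"claw":0},
    {"delta_rot":[0,0,0.11],"travel":[0.06,-0.213,-0.047],"claw":0},
    {"delta_rot":[0,0,0.14],"travel":[0.073,-0.256,-0.047],"claw":0},
    {"delta_rot":[0,0,0.16],"travel":[0.085,-0.3,-0.047],"claw":0},
    {"delta_rot":[0,0,0.18],"travel":[0.097,-0.342,-0.047],"claw":0},
    {"delta_rot":[0,0,0.2],"travel":[0.109,-0.385,-0.047],"claw":0},
    {"delta_rot":[0,0,0.22],"travel":[0.121,-0.428,-0.047],"claw":0},
    {"delta_rot":[0,0,0.24],"travel":[0.133,-0.47,-0.047],"claw":0},
    {"delta_rot":[0,0,0.25],"travel":[0.145,-0.51,-0.047],"claw":0},
  ],
)

```text
clock: 12.5
ee_pos: [596.6, -350.5, 258.6]
tool_rot: [[-0.984, -0.176, -0.003], [-0.176, 0.984, 0.002], [0.003, 0.002, -1.0]]
force: [0.7, 0.1, -0.4]
finger_gap: 87.6
```

```bash
python3 - <<'E'
from h import *
s=sensors.read_state()
im=imaging.camera('wrist');cv2.imwrite('pics/w3.png',im)
import pickle;pickle.dump(s,open('w3.pkl','wb'))
print(s['ee_pos'],s['qvel'].round(2),s['q'].round(2),s['clock'])
cv2.imwrite('pics/w3b.png',cv2.resize(im[0:300,120:520],(800,600),interpolation=2))
E
```

```text
[ 596.59408948 -350.50190896  258.64269791] [ 0.63  0.47  0.03 -0.72 -0.2   0.29  0.48] [ 0.16  0.55  0.47  1.42 -0.26  1.23  2.41] 12.5
```

View pics/w3b.png

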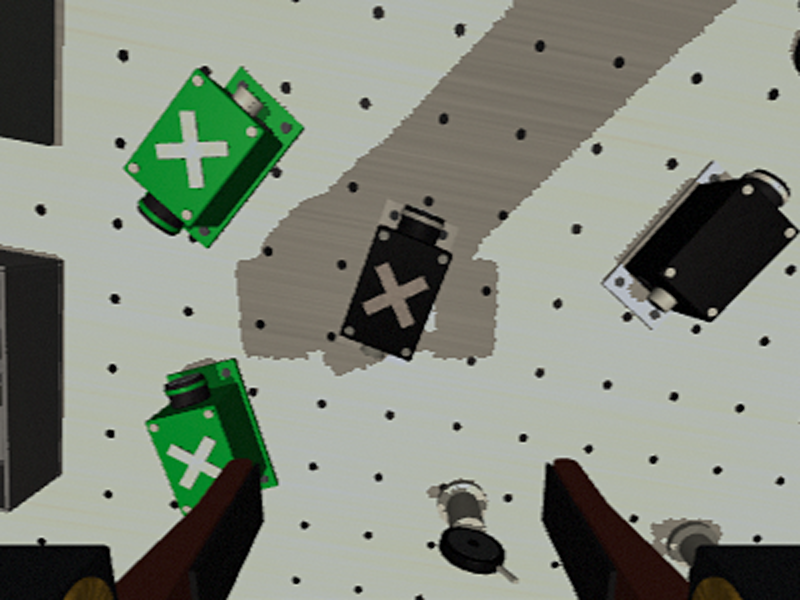

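```bash
python3 - <<'E'
from h import *
import pickle
s0=pickle.load(open('w3.pkl','rb'))
f=lambda p:(120+p[0]/2,p[1]/2)
w=np.array([atz('wrist',f(p),60,s0) for p in [(384,236),(443,259),(407,352),(349,331)]]);T=atz('wrist',f((398,295)),60,s0)
d=(w[0]+w[1]-w[2]-w[3]);e=(w[1]+w[2]-w[0]-w[3]);print(T.round(1),w.mean(0).round(1),np.degrees(np.arctan2(d[1],d[0])),np.degrees(np.arctan2(e[1],e[0])),np.linalg.norm(d)/2,np.linalg.norm(e)/2)
print('iris foot',atz('wrist',f((462,492)),5,s0),'green near top',atz('wrist',f((208,415)),60,s0),'iris top',atz('wrist',f((473,545)),80,s0))
s=sensors.read_state();print(s['ee_pos'])
yaw=np.degrees(np.arctan2(d[1],d[0]))
delta((T[0],T[1],150),Rtool(yaw));delta((T[0],T[1],45),Rtool(yaw))
E
```

```text
[ 557.6 -358.8   60. ] [ 558.2 -360.2   60. ] 169.1333548488382 79.69464910387072 58.30056661737854 36.437996348180185
iris foot [ 700.36477842 -284.70539983    5.        ] green near top [ 651.03196264 -462.04274053   60.        ] iris top [ 700.23335277 -285.59424741   80.        ]
[ 594.61274849 -358.36573173  258.3034919 ]
travel [0.0361, 0.0062, 0.1085] rot [-0.0037, -0.0043, 0.3597] rows 2.4
travel [0.0355, 0.0065, 0.2135] rot [-0.0037, -0.0043, 0.3597] rows 4.3
```

Call:
servo_tool(
  increments=[
    {"delta_rot":[0,0,0.12],"travel":[0.014,0.002,0.03],"claw":0},
    {"delta_rot":[0,0,0.24],"travel":[0.028,0.005,0.065],"claw":0},
    {"delta_rot":[0,0,0.36],"travel":[0.036,0.006,0.1],"claw":0},
    {"delta_rot":[0,0,0.36],"travel":[0.036,0.006,0.108],"claw":0},
    {"delta_rot":[0,0,0.36],"travel":[0.036,0.006,0.108],"claw":0},
  ],
)

```text
clock: 13.05
ee_pos: [560.4, -348.7, 151.0]
tool_rot: [[-0.984, 0.177, -0.004], [0.177, 0.984, 0.002], [0.004, 0.001, -1.0]]
force: [0.1, -0.4, 0.5]
finger_gap: 87.3
```

```bash
python3 - <<'E'
from h import *
s=sensors.read_state()
im=imaging.camera('wrist');cv2.imwrite('pics/w4.png',im)
import pickle;pickle.dump(s,open('w4.pkl','wb'))
print(s['ee_pos'],s['qvel'].round(2),s['q'].round(2),s['clock'])
cv2.imwrite('pics/w4b.png',cv2.resize(im[60:300,160:480],(800,600),interpolation=2))
E
```

```text
[ 560.41195087 -348.66590742  151.01575807] [-0.   -0.04  0.01 -0.06  0.01  0.02 -0.  ] [ 0.13  0.6   0.52  1.63 -0.34  1.01  2.16] 13.05
```

View pics/w4b.png

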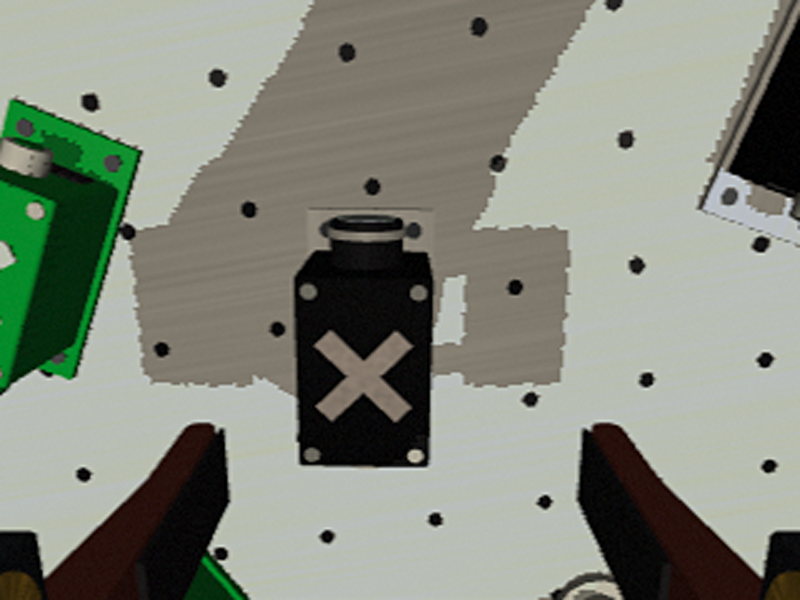

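```bash
python3 - <<'E'
from h import *
import pickle
s0=pickle.load(open('w4.pkl','rb'))
f=lambda p:(160+p[0]/2.5,60+p[1]/2.5)
w=np.array([atz('wrist',f(p),60,s0) for p in [(309,292),(419,293),(416,456),(311,455)]]);T=atz('wrist',f((363.5,376.5)),60,s0)
d=(w[0]+w[1]-w[2]-w[3]);e=(w[1]+w[2]-w[0]-w[3]);print(T.round(1),w.mean(0).round(1),np.degrees(np.arctan2(d[1],d[0])),np.degrees(np.arctan2(e[1],e[0])),np.linalg.norm(d)/2,np.linalg.norm(e)/2)
s=sensors.read_state();print(s['ee_pos'])
delta((T[0],T[1],45),Rtool(169.5))
E
```

```text
[ 558.6 -361.    60. ] [ 558.7 -360.9   60. ] 168.74081223425688 79.1936567587548 58.46614038149062 36.46405156835524
[ 561.63311252 -349.30964627  152.8315341 ]
travel [0.0009, -0.012, 0.1078] rot [0.0002, -0.0008, 0.0051] rows 2.2
```

Call:
servo_tool(
  increments=[
    {"delta_rot":[0,0,0.012],"travel":[0.001,-0.012,0.03],"claw":0},
    {"delta_rot":[0,0,0.012],"travel":[0.001,-0.012,0.07],"claw":0},
    {"delta_rot":[0,0,0.012],"travel":[0.001,-0.012,0.1],"claw":0},
    {"delta_rot":[0,0,0.012],"travel":[0.001,-0.012,0.107],"claw":0},
    {"delta_rot":[0,0,0.012],"travel":[0.001,-0.012,0.107],"claw":0},
  ],
)

```text
clock: 13.6
ee_pos: [559.0, -361.4, 46.6]
tool_rot: [[-0.982, 0.191, 0.001], [0.191, 0.982, -0.0], [-0.001, 0.0, -1.0]]
force: [-0.4, -0.8, -0.4]
finger_gap: 87.6
```

Call:
servo_tool(
  increments=[
    {"delta_rot":[0,0,0],"travel":[0,0,0.001],"claw":255},
    {"delta_rot":[0,0,0],"travel":[0,0,0.001],"claw":255},
    {"delta_rot":[0,0,0],"travel":[0,0,0.001],"claw":255},
    {"delta_rot":[0,0,0],"travel":[0,0,0.001],"claw":255},
    {"delta_rot":[0,0,0],"travel":[0,0,0.001],"claw":255},
    {"delta_rot":[0,0,0],"travel":[0,0,0.001],"claw":255},
  ],
)

```text
clock: 14.2
ee_pos: [558.5, -361.4, 45.4]
tool_rot: [[-0.981, 0.192, 0.001], [0.192, 0.981, -0.0], [-0.001, -0.0, -1.0]]
force: [-0.3, -0.2, 0.7]
finger_gap: 45.8
```

```bash
sed -i "s/'cross':(502.0,377.2,31.7)/'cross':(502.5,377.6,31.8)/" h.py; python3 - <<'E'
from h import *
s=sensors.read_state();print(s['ee_pos'],s['finger_gap'],s['tool_rot'].round(3).tolist())
off=s['tool_rot'].T@(np.array([558.65,-360.95,30])-s['ee_pos']);print('off',off.round(1))
# waypoint transit
delta((540,0,200),Rtool(190))
ins('cross',-37,50,14,(off[0],0,off[2]))
E
```

```text
[ 558.51222224 -361.43144164   45.35126679] 45.773706022441246 [[-0.981, 0.192, 0.001], [0.192, 0.981, -0.0], [-0.001, -0.0, -1.0]]
off [-0.   0.5 15.4]
travel [0.0876, 0.3511, -0.1548] rot [-0.0004, 0.0007, -0.3681] rows 7.9
TCP [502.9, 377.9, 116.1]
travel [0.1967, 0.7148, -0.0711] rot [-0.092, -0.2321, -0.7447] rows 14.9
```

Call:
servo_tool(
  increments=[
    {"delta_rot":[0,0,0],"travel":[0,0,-0.025],"claw":255},
    {"delta_rot":[0,0,0],"travel":[0,0,-0.065],"claw":255},
    {"delta_rot":[0,0,-0.02],"travel":[0.005,0.02,-0.11],"claw":255},
    {"delta_rot":[0,0,-0.06],"travel":[0.015,0.055,-0.14],"claw":255},
    {"delta_rot":[0,0,-0.1],"travel":[0.025,0.098,-0.153],"claw":255},
    {"delta_rot":[0,0,-0.15],"travel":[0.035,0.142,-0.155],"claw":255},
    {"delta_rot":[0,0,-0.2],"travel":[0.046,0.186,-0.155],"claw":255},
    {"delta_rot":[0,0,-0.24],"travel":[0.057,0.23,-0.155],"claw":255},
    {"delta_rot":[0,0,-0.28],"travel":[0.068,0.274,-0.155],"claw":255},
    {"delta_rot":[0,0,-0.33],"travel":[0.079,0.315,-0.155],"claw":255},
    {"delta_rot":[0,0,-0.368],"travel":[0.088,0.351,-0.155],"claw":255},
  ],
)

```text
clock: 15.3
ee_pos: [538.3, 2.7, 199.4]
tool_rot: [[-0.984, -0.177, -0.001], [-0.177, 0.984, 0.0], [0.001, 0.001, -1.0]]
force: [0.3, -0.1, -5.6]
finger_gap: 45.7
```

```bash
python3 - <<'E'
from h import *
s=sensors.read_state();print(s['ee_pos'],s['finger_gap'],s['qvel'].round(2))
delta((515,375,200),Rtool(211.8))
ins('cross',-37,60,14,(0,0,15.4))
E
```

```text
[538.343807     2.65759201 199.40757219] 45.74614063560745 [-0.54 -0.07 -0.19  0.05  0.11 -0.03 -0.4 ]
travel [-0.0428, 0.3706, -0.0004] rot [0.0008, -0.0011, -0.3774] rows 7.5
TCP [503.0, 377.9, 126.1]
travel [-0.0316, 0.3755, 0.0734] rot [-0.0453, -0.2425, -0.3756] rows 7.7
```

Call:
servo_tool(
  increments=[
    {"delta_rot":[-0.005,-0.027,-0.04],"travel":[-0.004,0.042,0],"claw":255},
    {"delta_rot":[-0.01,-0.054,-0.08],"travel":[-0.007,0.083,0],"claw":255},
    {"delta_rot":[-0.015,-0.08,-0.125],"travel":[-0.01,0.125,0],"claw":255},
    {"delta_rot":[-0.02,-0.108,-0.167],"travel":[-0.014,0.167,0],"claw":255},
    {"delta_rot":[-0.025,-0.135,-0.21],"travel":[-0.017,0.209,0.01],"claw":255},
    {"delta_rot":[-0.03,-0.16,-0.25],"travel":[-0.021,0.25,0.02],"claw":255},
    {"delta_rot":[-0.035,-0.19,-0.29],"travel":[-0.025,0.292,0.035],"claw":255},
    {"delta_rot":[-0.04,-0.216,-0.334],"travel":[-0.028,0.334,0.05],"claw":255},
    {"delta_rot":[-0.045,-0.2425,-0.3756],"travel":[-0.032,0.368,0.065],"claw":255},
    {"delta_rot":[-0.045,-0.2425,-0.3756],"travel":[-0.032,0.372,0.073],"claw":255},
    {"delta_rot":[-0.045,-0.2425,-0.3756],"travel":[-0.032,0.372,0.073],"claw":255},
    {"delta_rot":[-0.045,-0.2425,-0.3756],"travel":[-0.032,0.372,0.073],"claw":255},
  ],
)

```text
clock: 16.5
ee_pos: [506.6, 370.4, 126.5]
tool_rot: [[-0.827, -0.523, 0.207], [-0.508, 0.852, 0.124], [-0.241, -0.003, -0.97]]
force: [0.3, -0.2, -4.4]
finger_gap: 45.7
```

```bash
python3 - <<'E'
from h import *
where('cross',(0,0,15.4))
E
python3 v.py v6 cross
python3 - <<'E'
from h import *
import pickle
s=pickle.load(open('v6.pkl','rb'));x,y,yaw=CL['cross'];t=np.radians(yaw);R=np.array([[np.cos(t),-np.sin(t)],[np.sin(t),np.cos(t)]])
im=cv2.imread('pics/v6_wrist.png')
for p in [(-44,-30,25.5),(-44,30,25.5),(-93,0,10),(-93,-30,10),(-93,30,10)]:
    q=proj('wrist',np.r_[np.array([x,y])+R@p[:2],p[2]],s);print(p,q.round(1));cv2.circle(im,tuple(int(round(v*1)) for v in q),1,(0,0,255),-1)
off=np.array((0,0,15.4))
for yy in (-25,25):
    w=s['ee_pos']+s['tool_rot']@(off+[50,yy,25]);q=proj('wrist',w,s);cv2.circle(im,tuple(int(round(v)) for v in q),1,(0,255,0),-1)
cv2.imwrite('pics/v6c.png',cv2.resize(im[20:220,220:420],(600,600),interpolation=0))
E
```

```text
mid [3.4, -8.4, 111.6] tilt 13.95 yawerr -0.25 P [-37.9, 60.4] F clamp x 0.1 F [0.3, -0.2, -4.4] gap 45.7 t 16.5 q [-0.91, 0.44, 0.22, 1.93, -0.1, 0.55, 1.48]
(-44, -30, 25.5) [292.4 128.5]
(-44, 30, 25.5) [370.6 128.2]
(-93, 0, 10) [331.8  55.4]
(-93, -30, 10) [290.5  55.6]
(-93, 30, 10) [373.2  55.2]
```

View pics/v6.png

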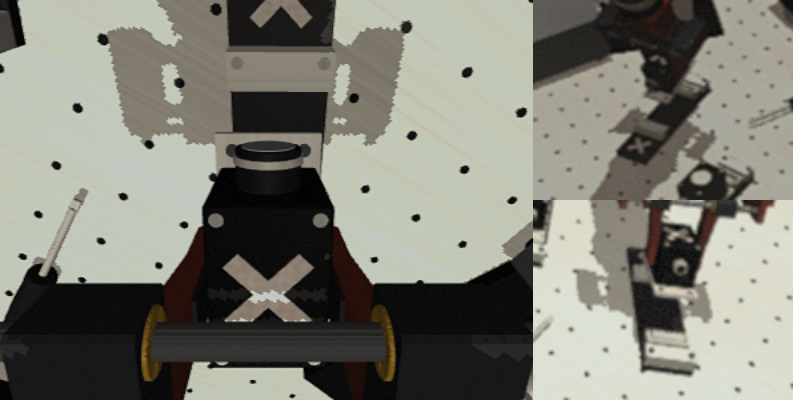

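View pics/v6c.png

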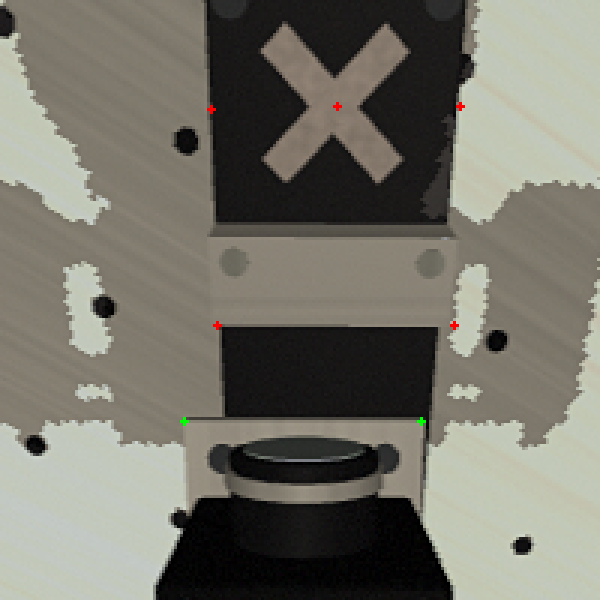

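```bash
sed -i "s/'cross':(502.5,377.6,31.8)/'cross':(503.2,376.5,31.8)/" h.py; python3 - <<'E'
from h import *
ins('cross',-37,30,14,(0,0,15.4))
ins('cross',-37,2,14,(0,0,15.4))
E
```

```text
TCP [503.7, 376.8, 96.1]
travel [0.0078, 0.0073, 0.0306] rot [-0.003, 0.0018, -0.0052] rows 0.6
TCP [503.7, 376.8, 68.1]
travel [0.0146, 0.0073, 0.0577] rot [-0.003, 0.0018, -0.0052] rows 1.2
```

Call:
servo_tool(
  increments=[
    {"delta_rot":[-0.003,0.001,-0.005],"travel":[0.004,0.004,0.015],"claw":255},
    {"delta_rot":[-0.003,0.001,-0.005],"travel":[0.0078,0.0073,0.0306],"claw":255},
    {"delta_rot":[-0.003,0.001,-0.005],"travel":[0.011,0.0073,0.043],"claw":255},
    {"delta_rot":[-0.003,0.001,-0.005],"travel":[0.0135,0.0073,0.053],"claw":255},
    {"delta_rot":[-0.003,0.001,-0.005],"travel":[0.0143,0.0073,0.0565],"claw":255},
    {"delta_rot":[-0.003,0.001,-0.005],"travel":[0.0143,0.0073,0.0565],"claw":255},
  ],
)

```text
clock: 17.25
ee_pos: [502.8, 377.6, 68.3]
tool_rot: [[-0.824, -0.528, 0.205], [-0.513, 0.849, 0.127], [-0.241, -0.0, -0.97]]
force: [-0.0, 0.6, -4.2]
finger_gap: 45.5
```

```bash
python3 - <<'E'
from h import *
where('cross',(0,0,15.4))
ins('cross',-50,1.5,14,(0,0,15.4))
E
```

```text
mid [3.9, 1.1, 53.3] tilt 13.97 yawerr 0.09 P [-37.3, 2.2] F clamp x 0.3 F [-0.0, 0.6, -4.2] gap 45.5 t 17.25 q [-0.89, 0.53, 0.19, 1.96, -0.12, 0.43, 1.5]
TCP [492.6, 369.9, 67.6]
travel [0.0125, -0.0011, -0.0024] rot [0.0003, -0.0006, 0.0016] rows 0.3
```

Call:
servo_tool(
  increments=[
    {"delta_rot":[0,0,0],"travel":[0.003,-0.0011,-0.0005],"claw":255},
    {"delta_rot":[0,0,0],"travel":[0.006,-0.0011,-0.001],"claw":255},
    {"delta_rot":[0,0,0],"travel":[0.009,-0.0011,-0.0015],"claw":255},
    {"delta_rot":[0,0,0],"travel":[0.012,-0.0011,-0.002],"claw":255},
    {"delta_rot":[0,0,0],"travel":[0.0135,-0.0011,-0.002],"claw":255},
    {"delta_rot":[0,0,0],"travel":[0.0135,-0.0011,-0.002],"claw":255},
  ],
)

```text
clock: 17.85
ee_pos: [491.9, 370.2, 67.7]
tool_rot: [[-0.823, -0.529, 0.206], [-0.513, 0.849, 0.129], [-0.243, 0.0, -0.97]]
force: [-0.2, 0.0, -4.2]
finger_gap: 46.0
```

```bash
python3 - <<'E'
from h import *
where('cross',(0,0,15.4))
E
```

```text
mid [-9.2, 0.6, 52.8] tilt 14.07 yawerr 0.13 P [-50.4, 1.6] F clamp x -0.2 F [-0.2, 0.0, -4.2] gap 46.0 t 17.85 q [-0.9, 0.51, 0.19, 1.99, -0.12, 0.41, 1.49]
```

Call:
servo_tool(
  increments=[
    {"delta_rot":[0,0,0],"travel":[0.001,0,0.0003],"claw":255},
    {"delta_rot":[0,0,0],"travel":[0.002,0,0.0001],"claw":255},
    {"delta_rot":[0,0,0],"travel":[0.003,0,-0.0001],"claw":255},
    {"delta_rot":[0,0,0],"travel":[0.003,0,-0.0001],"claw":255},
  ],
)

```text
clock: 18.25
ee_pos: [491.3, 369.8, 67.8]
tool_rot: [[-0.823, -0.529, 0.209], [-0.512, 0.849, 0.131], [-0.247, 0.001, -0.969]]
force: [6.3, 4.2, -6.8]
finger_gap: 46.0
```

```bash
python3 - <<'E'
from h import *
where('cross',(0,0,15.4))
E
```

```text
mid [-9.9, 0.6, 52.9] tilt 14.3 yawerr 0.1 P [-50.9, 1.4] F clamp x 7.5 F [6.3, 4.2, -6.8] gap 46.0 t 18.25 q [-0.9, 0.51, 0.19, 2.0, -0.12, 0.4, 1.49]
```

Wall contact (7.5 N) where predicted. Now tilt down about the toe.

```bash
python3 - <<'E'
from h import *
ins('cross',-51.3,0.2,9.5,(0,0,15.4))
E
```

```text
TCP [495.1, 371.5, 63.2]
travel [-0.0029, -0.0006, 0.0054] rot [0.001, 0.0838, 0.0018] rows 0.6
```

Call:
servo_tool(
  increments=[
    {"delta_rot":[0,0.02,0],"travel":[-0.0007,0,0.0013],"claw":255},
    {"delta_rot":[0,0.042,0],"travel":[-0.0014,0,0.0027],"claw":255},
    {"delta_rot":[0,0.062,0],"travel":[-0.0021,0,0.004],"claw":255},
    {"delta_rot":[0,0.083,0],"travel":[-0.0028,0,0.0054],"claw":255},
    {"delta_rot":[0,0.083,0],"travel":[-0.0028,0,0.0054],"claw":255},
  ],
)

```text
clock: 18.75
ee_pos: [494.9, 372.0, 63.2]
tool_rot: [[-0.837, -0.529, 0.14], [-0.521, 0.849, 0.088], [-0.165, 0.001, -0.986]]
force: [4.6, 2.6, -1.2]
finger_gap: 45.5
```

```bash
python3 - <<'E'
from h import *
where('cross',(0,0,15.4))
E
```

```text
mid [-6.9, 0.6, 48.1] tilt 9.49 yawerr 0.1 P [-51.2, 0.2] F clamp x 5.3 F [4.6, 2.6, -1.2] gap 45.5 t 18.75 q [-0.87, 0.54, 0.18, 1.92, -0.13, 0.52, 1.51]
```

Same as the first one. Release, retreat, level, close.

Call:
servo_tool(
  increments=[
    {"delta_rot":[0,0,0],"travel":[0,0,0],"claw":60},
    {"delta_rot":[0,0,0],"travel":[0,0,0],"claw":60},
    {"delta_rot":[0,0,0],"travel":[0,0,0],"claw":60},
    {"delta_rot":[0,0,0],"travel":[0,0,0],"claw":60},
    {"delta_rot":[0,0,0],"travel":[0,0,-0.03],"claw":60},
    {"delta_rot":[0,0,0],"travel":[0,0,-0.06],"claw":60},
    {"delta_rot":[0,0.05,0],"travel":[-0.012,0,-0.062],"claw":255},
    {"delta_rot":[0,0.1,0],"travel":[-0.025,0,-0.06],"claw":255},
    {"delta_rot":[0,0.162,0],"travel":[-0.043,0,-0.057],"claw":255},
    {"delta_rot":[0,0.162,0],"travel":[-0.043,0,-0.057],"claw":255},
    {"delta_rot":[0,0.162,0],"travel":[-0.043,0,-0.057],"claw":255},
    {"delta_rot":[0,0.162,0],"travel":[-0.043,0,-0.057],"claw":255},
  ],
)

```text
clock: 19.95
ee_pos: [520.0, 387.5, 124.9]
tool_rot: [[-0.849, -0.529, -0.001], [-0.529, 0.849, -0.001], [0.001, 0.0, -1.0]]
force: [0.0, -0.1, 1.1]
finger_gap: 22.7
```

```bash
python3 v.py v7 cross; python3 - <<'E'
from h import *
where('cross',(0,0,25))
E
```

```text
mid [20.4, 0.7, 100.5] tilt -0.03 yawerr 0.14 P [-29.6, 60.6] F clamp x -0.4 F [-0.2, -0.3, 1.2] gap 10.5 t 20.1 q [-0.85, 0.57, 0.2, 1.66, -0.14, 0.92, 1.53]
```

View pics/v7.png

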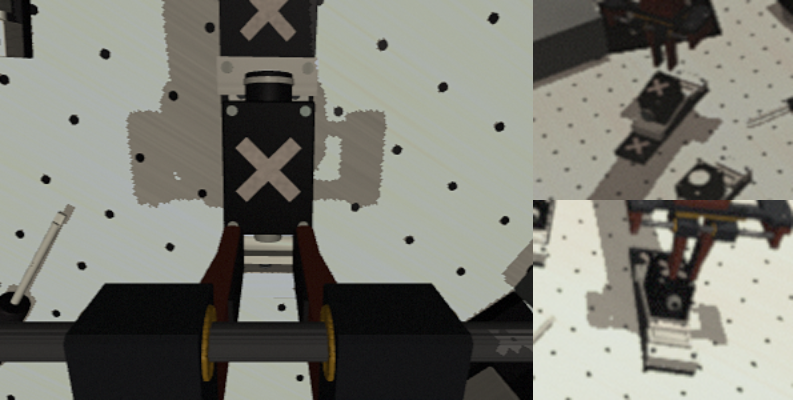

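Call:
servo_tool(
  increments=[
    {"delta_rot":[0,0,0],"travel":[0,0,0.008],"claw":255},
    {"delta_rot":[0,0,0],"travel":[0,0,0.015],"claw":255},
    {"delta_rot":[0,0,0],"travel":[0,0,0.018],"claw":255},
    {"delta_rot":[0,0,0],"travel":[0,0,0.021],"claw":255},
    {"delta_rot":[0,0,0],"travel":[0,0,0.024],"claw":255},
    {"delta_rot":[0,0,0],"travel":[0,0,0.026],"claw":255},
    {"delta_rot":[0,0,0],"travel":[0,0,0.028],"claw":255},
    {"delta_rot":[0,0,0],"travel":[0,0,0.03],"claw":255},
    {"delta_rot":[0,0,0],"travel":[0,0,0.031],"claw":255},
    {"delta_rot":[0,0,0],"travel":[0,0,0.031],"claw":255},
  ],
)

```text
clock: 21.1
ee_pos: [520.5, 388.0, 95.4]
tool_rot: [[-0.849, -0.529, -0.001], [-0.529, 0.849, -0.0], [0.001, 0.001, -1.0]]
force: [-4.9, -3.0, 11.9]
finger_gap: 0.4
```

```bash
python3 - <<'E'
from h import *
where('cross',(0,0,25))
E
```

```text
mid [20.7, 0.6, 70.4] tilt -0.07 yawerr 0.13 P [-29.4, 30.5] F clamp x -5.8 F [-4.9, -3.0, 11.9] gap 0.4 t 21.1 q [-0.85, 0.61, 0.19, 1.68, -0.15, 0.86, 1.53]
```

Call:
servo_tool(
  increments=[
    {"delta_rot":[0,0,0],"travel":[0,0,0.001],"claw":255},
    {"delta_rot":[0,0,0],"travel":[0,0,0.001],"claw":255},
    {"delta_rot":[0,0,0],"travel":[0,0,-0.03],"claw":255},
    {"delta_rot":[0,0,0],"travel":[-0.02,-0.02,-0.07],"claw":255},
    {"delta_rot":[0,0,0],"travel":[-0.04,-0.06,-0.11],"claw":255},
    {"delta_rot":[0,0,0],"travel":[-0.05,-0.08,-0.15],"claw":255},
    {"delta_rot":[0,0,0],"travel":[-0.05,-0.08,-0.15],"claw":255},
    {"delta_rot":[0,0,0],"travel":[-0.05,-0.08,-0.15],"claw":255},
    {"delta_rot":[0,0,0],"travel":[-0.05,-0.08,-0.15],"claw":255},
  ],
)

```text
clock: 22.0
ee_pos: [604.2, 347.3, 242.7]
tool_rot: [[-0.848, -0.53, -0.003], [-0.53, 0.848, -0.001], [0.003, 0.001, -1.0]]
force: [0.0, -0.6, -0.0]
finger_gap: 0.9
```

```bash
python3 v.py v8 cross; python3 - <<'E'
from h import *
s=sensors.read_state();print(s['ee_pos'],s['force'].round(1),s['clock'])
im=cv2.imread('pics/v8_wrist.png');cv2.imwrite('pics/v8b.png',cv2.resize(im[0:270,160:480],(711,600),interpolation=2))
a=cv2.imread('pics/v8_side.png')[90:230,210:410];cv2.imwrite('pics/v8s.png',cv2.resize(a,(800,560),interpolation=2))
E
```

```text
[604.05026686 347.5374867  242.45064037] [0.8 0.5 0.3] 22.15
```

View pics/v8b.png

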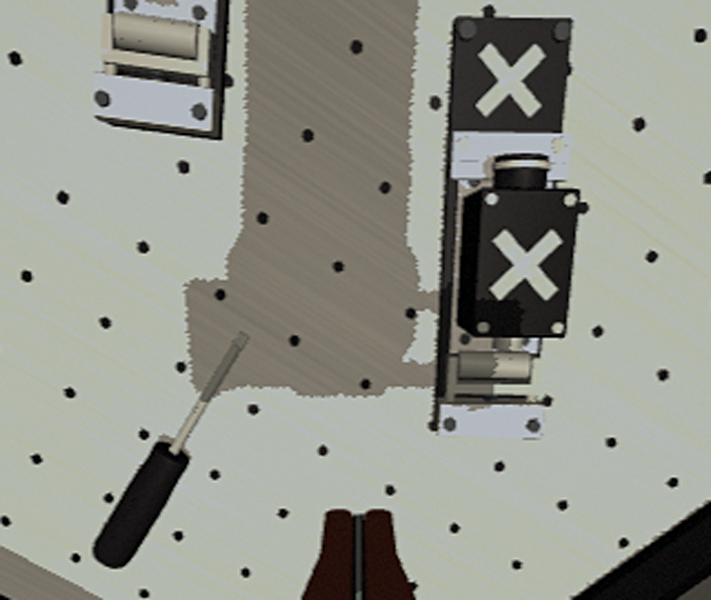

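View pics/v8s.png

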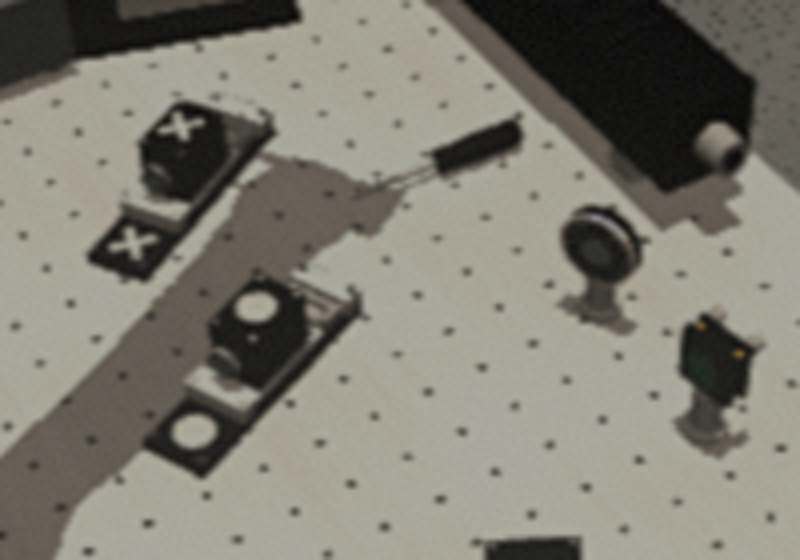

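```bash
python3 - <<'E'
import m1,pickle
from h import *
s=pickle.load(open('v8.pkl','rb'));m1.s=s
k=711/320;m1.f=lambda p:(160+p[0]/k,p[1]/k)
q=m1.clamp([((510,81),(-93,0,10)),((453,17),('A',-30,10)),((572,18),('A',30,10)),((451,180),(-44,-30,25.5)),((568,179),(-44,30,25.5)),((495,366),(53.5,0,21))],0.55,(502,377))
x,y,t=q[:3];u=np.array([np.cos(t),np.sin(t)]);v=np.array([-u[1],u[0]])
for z in (66,70,74):
  L=[(atz('wrist',m1.f(p),z,s)[:2]-[x,y]) for p in [(491,199),(572,200),(558,328),(483,328),(526,264)]]
  L=np.array([[w@u,w@v] for w in L]);print(z,L.round(1).tolist(),L[:4].mean(0).round(1))
# upright check: both side and scene tag triangulation
E
```

```text
[502.803 377.581   0.557  -4.121   0.   ] 31.93 [-0.5  0.3  0.4  0.2 -0.  -0.2  0.3 -0.2 -0.5  0.4  0.2 -0.8 -0.1  0. ]
66 [[-31.7, -16.9], [-31.3, 20.8], [27.7, 19.7], [27.8, -17.2], [-2.6, 1.6]] [-1.9  1.6]
70 [[-31.4, -17.7], [-31.0, 19.5], [27.3, 18.4], [27.3, -18.0], [-2.7, 0.6]] [-1.9  0.6]
74 [[-31.1, -18.5], [-30.7, 18.2], [26.8, 17.2], [26.8, -18.8], [-2.7, -0.5]] [-2.  -0.5]
```

```bash
python3 - <<'E'
from workcell import ctrl,sensors
print(ctrl.job_done(),sensors.read_state()['clock'])
E
```

```text
the job is handed in; nothing more can be done
the job is handed in; nothing more can be done
```

I clipped the round-tagged module into the round-marked (pass) clamp and the cross-tagged one into the cross-marked (reject) clamp. I handed the job in at about 22 s of the 72 s allowed; no verdict is reported.

Each module went in tilted 14 degrees until its toe touched the wall with about 7 N. I then let it down to about 9.5 degrees, released it and pressed it flat with the closed fingertips.

| Check | Round module | Cross module |
|---|---|---|
| Fingertip height after pressing (flat is 70 mm) | 70.2 mm, at 30.6 N | 70.4 mm, at 11.9 N |
| Centre along the clamp (target -2 mm) | -2.2 mm | -1.9 mm |
| Offset across the clamp | about 1.3 mm | about 0.6 mm |
| Look in the picture | flat and straight | flat and straight |

The press on the round module was above the 6 to 15 N suggested. The cross module got a further 1 mm push after its reading, whose force I did not read.

I judged the roller forks from the pictures and the flat seating, because their travel could not be read directly. I did not measure the other loose things again: none was touched on purpose, and those visible in the last side picture look undisturbed. The gripper was clear of everything when I handed in, and no check failed or disagreed.

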